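# Fetch the boxed-in microscope objective

### The arm

A 6-joint arm with a two-finger parallel gripper is mounted at the origin on the work surface. World frame = base frame: x ahead of the robot, y to its left, z up, the work surface at z = 0. Lengths are in m, angles in degrees, forces in N, time in s.
With the tool pointing down it reaches from about 0.325 to 0.85 m from the base axis. Payload 15.5 kg.
Tool frame: the origin (TCP) lies at the very end of the fingers, on their centre line; the grasp point (between the pads) lies env.pinch_z behind it (env.pinch_z is the distance from the TCP to the grasp point, in m); z points along the fingers, y is the line along which they close (so a half turn about z gives the same grasp; the last joint's range is limited). The gripper opens to 91 mm and grips with 3 to 60 N. Pads are 32 mm wide; open, the fingers measure 118 mm over their backs; the gripper's body (76 mm by 178 mm) begins 60 mm behind the grasp point.
Start: joints at [69.528, 28.281, 77.091, -0, 74.628, -5.472], TCP at [0.162, 0.604, 0.214] pointing down, gripper open.
Joint ranges: [-166.48, 166.48], [-47.26, 123.95], [12.59, 153.08], [-70.14, 250.14], [6.76, 159.57], [-176.63, 176.63]. Speed limits (degrees/s): [108.29, 108.29, 147.25, 172.46, 172.46, 172.46].

### API

Orientations are given as a 3x3 rotation matrix whose columns are the frame's x, y, z axes.
In Python, from plant import env, vision, job gives the robot as it stands. The module is installed in compiled form; this text tells all that it offers.
- The arm moves only by the shell command python3 -m creep 'ROWS'. ROWS is JSON, a list that holds one entry, the list of rows, each a list of 7 numbers: the shift along the tool's x, y, z normalised to -1 to 1, where 1 is 0.5 m, then the turn, a rotation vector about the tool's x, y, z normalised to -1 to 1, where 1 is 90 degrees, then the opening, from -1 (shut) to 1 (fully open). In form: [[[tx, ty, tz, wx, wy, wz, claw], ...]]. A call has 1 to 12 rows; each row shifts and turns the commanded pose from where the row before left it, along the tool's axes as they then stand; what a row does not reach is not made up. A row lasts 1/12 s, in which the tool goes at most 41.7 mm and 7.16 degrees, less where a joint would pass 70% of its speed; a pose out of reach is approached as far as the arm can. A call with a number of a shift or a turn outside -1 to 1 is refused whole. A call with a gripper value outside its range is refused whole. The fingers move at their own pace and stop on an object; the grip force is fixed at half the most. Time passes only in rows, so rows that do not move let the fingers close. It gives the time, the measured TCP pose, the force, the opening and the grip force at its end, in the units of the state.
- env.read_state(): the state, without advancing time (a new reading comes with each control period).
- vision.capture(name): name is "scene" or "top"; returns the picture (400x640x3 uint8, red, green, blue); there is no depth.
- vision.calibration(name): a dict with "vertical_fov" (degrees; the focal length in pixels is half the picture's height over the tangent of half this angle, whatever the lens; pixels are square), "cx", "cy" (the principal point, pixels), "rvec" (rotation vector, rad) and "tvec" (3), from world to camera coordinates, as OpenCV has them. Camera axes: x right, y down, z forward; pixel columns grow to the right and rows downward; lengths in m; the calibration is good to about 2 mm. A picture is of the moment at which its call begins. calibration takes no time and is no camera call.
- job.hand_in(): hands the job in; it is judged then, once.
The state is a dict: "clock": time; "joint_pos": joint angles; "qvel": joint speeds; "joint_efforts": joint torques, N m; "ee_pos": TCP position; "ee_rot": TCP orientation; "ft_force": force on the tool from outside, world axes, zero at the start; "ft_torque": the same for the moment, N m; "gripper_width": finger opening in m; "finger_force": force on a finger pad.
Only numpy, scipy, OpenCV 4.12 (cv2) and the standard library are available. Lean on these libraries where they do the work, as an engineer would, in place of code of your own. Each camera call takes 0.05 s, during which the arm holds its last target. There are 200 camera calls.

### The job

The steel microscope objective on the white caddy is hemmed in by an oil bottle, a staining jar and a lens-tissue carton. Move these three to the steel side tray, leaving the objective where it is until all three stand there, then take the objective over to the round aluminium lens dish and stand it in there. Only after that put the three back, each in the middle of the mat it came from; keep all four upright throughout and leave everything standing free.

Things in the scene. Friction and masses are not known exactly. Their poses are not given: they have to be found in the camera images.
- objective: Microscope objective, bare steel with a dark foot, standing upright on the floor of the caddy between the three containers. Round: foot 27 mm diameter, 8 mm high; body 36 mm diameter from 8 to 44 mm height, then a cone to an 18 mm nose; 62 mm tall in all; about 0.2 kg. Origin: centre of its underside; z up along its axis.
- oil_bottle: Amber glass immersion-oil bottle with a tall black cap, standing on the round mat at the start. Body 42 mm diameter up to 62 mm height, shoulder to 72 mm, black cap 30 mm diameter from 72 to 108 mm (the top). About 0.13 kg. Origin: centre of its underside; z up.
- stain_jar: Square white staining jar with a grey lid, standing on the square mat at the start. 44 x 44 mm up to 94 mm height, lid 48 x 48 mm from 94 to 112 mm (the top; the lid does not come off). About 0.18 kg. Origin: centre of its underside; x and y along its sides, z up.
- tissue_carton: Closed brown cardboard lens-tissue carton with a white band, standing on end on the oblong mat at the start: 32 mm along its x, 52 mm along its y, 118 mm tall. Rigid, about 0.1 kg. Origin: centre of its underside; z up.
- caddy: White plastic caddy, fixed tray 150 mm along its x (to its far side) and 190 mm along its y (to its left), floor 5 mm thick, lip 9 mm high. Origin: centre of its underside. The objective stands near (x 20 mm, y 0); the mats lie 58 mm to its left, right and near side, which is where changes. A clear coverslip box (30 x 30 x 14 mm) and a black cap (13 mm high) lie loose in its near corners.
- round_mat: Fixed round black rubber mat, 56 mm diameter, 3 mm thick, on the white caddy: the oil bottle's home. Origin: centre of its underside, which lies 5 mm above the bench (on the caddy's floor).
- square_mat: Fixed square black rubber mat, 54 x 54 mm, 3 mm thick, on the caddy: the staining jar's home. Origin: centre of its underside; x and y along its sides.
- long_mat: Fixed oblong black rubber mat, 42 mm along its x, 58 mm along its y, 3 mm thick, on the caddy: the tissue carton's home. Origin: centre of its underside. All three mats are turned as the caddy is: their x axis points to the caddy's far side, y to its left.
- side_tray: Empty shallow steel side tray, fixed, 270 mm along its x, 130 mm along its y, wall 4 mm thick, rim 10 mm high, floor 4 mm above the bench. Origin: centre of its underside.
- lens_dish: Shallow round aluminium lens dish, fixed: 66 mm outer and 54 mm inner diameter, rim 9 mm high, inner floor 4 mm above the bench. Origin: centre of its underside.
Not all that is in view belongs to the job. What is shaped like the oil_bottle but pink or red is not meant. There is more than one size of the tissue_carton; the job needs the smaller.

How it is judged:
By the outcome, as a careful person would: the job done as asked, in the order asked, and still so for the second after the job is handed in, with the robot touching nothing.
It also fails if it takes over 147 s, if anything falls off the work surface, if the arm or the gripper's body presses on something with over 40 N, if the wrist force passes 120 N, or if a joint passes its speed limit or range.

## Working session

There is one attempt and no reset: what is moved stays moved. The work goes in short steps, Python scripts to look and compute and a shell command to move; the robot and the scene stay as the last step left them, time stands still between calls to the robot, and variables do not carry over. Pictures are saved under pics/ and viewed, at most 14 in all, crops included, and the job is handed in when it is done.

```bash
ls; mkdir -p pics; python3 - <<'E'
from plant import env, vision, job
import cv2
for n in("scene","top"):
    cv2.imwrite(f"pics/{n}0.png",vision.capture(n)[:,:,::-1]); print(n,vision.calibration(n))
print(env.pinch_z, env.read_state())
E
```

```text
pics
scene {'vertical_fov': 51.93155836106226, 'cx': 318.6056878955552, 'cy': 197.52671830690957, 'rvec': array([ 2.36078613,  0.70038206, -0.26409551]), 'tvec': array([-0.43407356, -0.24889986,  1.26820481])}
top {'vertical_fov': 57.02758766957702, 'cx': 322.8310624525961, 'cy': 197.26422191584027, 'rvec': array([ 2.14208127, -2.09742928,  0.19340171]), 'tvec': array([-0.05366516,  0.54315844,  1.00866429])}
0.0188 {'clock': 0.1, 'joint_pos': array([ 6.95281498e+01,  2.83116030e+01,  7.71233223e+01,  1.24328118e-03,
        7.46274882e+01, -5.47297196e+00]), 'qvel': array([-0.12568161, -0.00825354, -0.0992663 ,  0.00254771, -0.02210595,
       -0.07953881]), 'joint_efforts': array([ 3.69762502e-04, -8.80249572e+01, -3.82537293e+01,  7.09472713e-02,
        4.81624086e-02, -1.50031599e-05]), 'ee_pos': array([0.16163545, 0.60339192, 0.21339639]), 'ee_rot': array([[-9.65929377e-01,  2.58805484e-01, -4.00588668e-04],
       [ 2.58805764e-01,  9.65928854e-01, -1.01320666e-03],
       [ 1.24716712e-04, -1.08236074e-03, -9.99999406e-01]]), 'ft_force': array([-0.05967104, -0.40284214,  0.49831146]), 'ft_torque': array([ 0.01286065,  0.01654775, -0.00584305]), 'finger_force': 0.0, 'gripper_width': 0.09134097443029288}
```

View pics/top0.png

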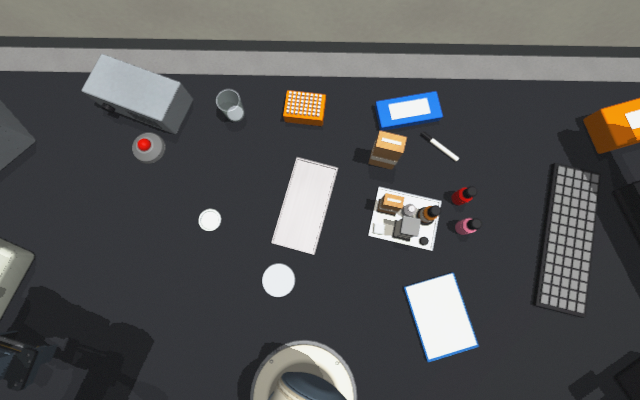

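View pics/scene0.png

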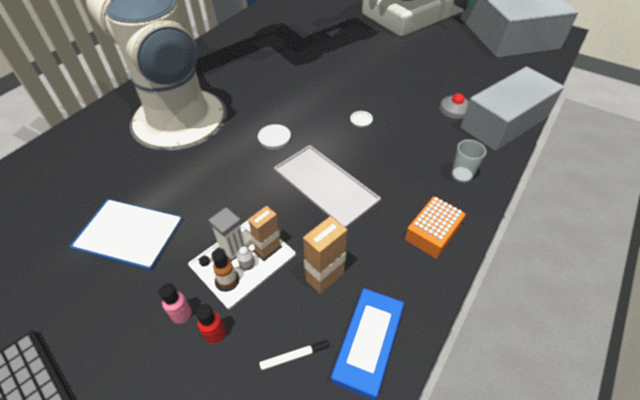

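The top view shows the caddy at about (405,218), the tray at (305,205), and two round dishes, at (210,220) (~23 px) and (278,280) (~33 px). The cartons are on the caddy at (393,203) and behind it at (388,150). Amber bottle is at (429,213), with red at (463,195) and pink at (468,226). I'll enlarge the caddy.

```bash
cat > h.py <<'E'
from plant import env, vision
import numpy as np, cv2
class Cam:
    def __init__(s,n):
        c=vision.calibration(n); f=200/np.tan(np.radians(c['vertical_fov']/2))
        s.K=np.array([[f,0,c['cx']],[0,f,c['cy']],[0,0,1]]); s.rv=c['rvec']; s.t=c['tvec']; s.R=cv2.Rodrigues(s.rv)[0]; s.C=-s.R.T@s.t
    def ray(s,uv): return s.R.T@np.linalg.inv(s.K)@np.array([uv[0],uv[1],1.])
    def plane(s,uv,z):
        d=s.ray(uv); return s.C+d*(z-s.C[2])/d[2]
    def proj(s,p): return cv2.projectPoints(np.float64(p).reshape(-1,3),s.rv,s.t,s.K,None)[0].reshape(-1,2)
top,scene=Cam("top"),Cam("scene")
E
python3 - <<'E'
from h import *
a=cv2.imread('pics/top0.png')[180:256,360:490]; b=cv2.imread('pics/scene0.png')[190:320,150:360]
cv2.imwrite('pics/c1.png',np.vstack([cv2.resize(a,(624,365),interpolation=2)])); 
cv2.imwrite('pics/c2.png',cv2.resize(b,(798,494),interpolation=2))
print(top.C,scene.C)
print(top.plane((210,220),.009),top.plane((278,280),.009))
E
```

```text
[ 0.34597455 -0.05090281  1.09225235] [ 0.91839687 -0.60024118  0.80930349]
[0.47668991 0.29108398 0.009     ] [0.30753868 0.08175709 0.009     ]
```

View pics/c1.png

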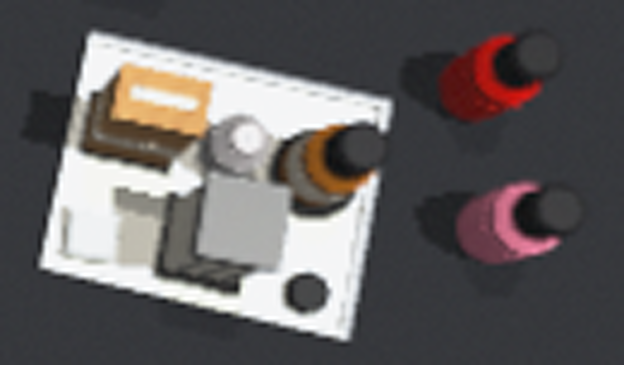

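View pics/c2.png

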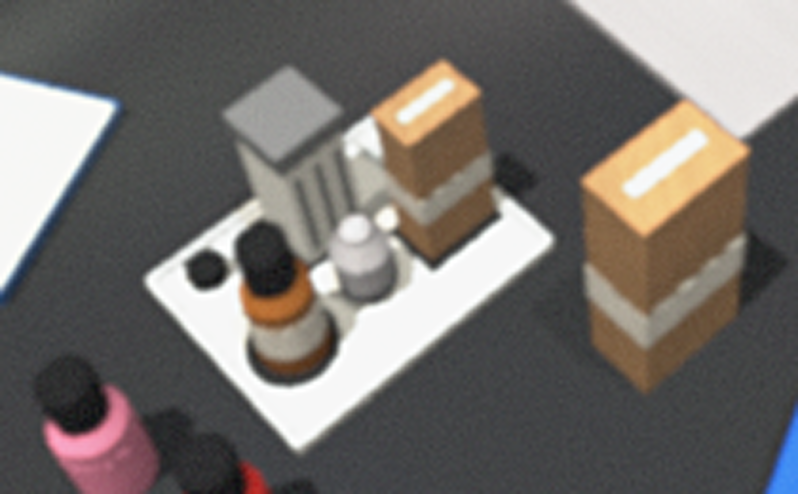

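Candidates:
- **Carton:** the one on the caddy at top px (393,203) is smaller and stands on the long mat, unlike the larger one at (388,150).
- **Bottle:** the amber one at (429,213) is on the round mat. The red one (463,195) and the pink one (468,226) are decoys.
- **Dish:** (210,220) has the 66 mm size, while (278,280) is too big.

The crops confirm the carton and bottle: carton left, bottle right, jar near, objective in the middle with its nose at crop (245,138).

```bash
cat > m.py <<'E'
from h import *
im=cv2.imread('pics/top0.png'); sc=cv2.imread('pics/scene0.png')
def big(mask,box):
    m=np.zeros(mask.shape,np.uint8); x0,y0,x1,y1=box; m[y0:y1,x0:x1]=mask[y0:y1,x0:x1]*255
    c,_=cv2.findContours(m,cv2.RETR_EXTERNAL,cv2.CHAIN_APPROX_NONE); return max(c,key=cv2.contourArea)
def rect(c,cam,z):
    p=np.array([cam.plane(q,z)[:2] for q in c.reshape(-1,2)]); r=cv2.minAreaRect((p*1000).astype(np.float32))
    return np.round(r[0],1),np.round(r[1],1),round(r[2],1)
def run(im,cam,boxes):
    h=cv2.cvtColor(im,cv2.COLOR_BGR2HSV).astype(int); H,S,V=h[...,0],h[...,1],h[...,2]
    white=(V>170)&(S<40)
    for n,b,m,z in boxes:
        m={'w':white,'o':(S>70)&(V>185)&(H<25),'g':(S<25)&(V>125)&(V<175),'l':V>120}[m]
        c=big(m,b); print(n,len(c),cv2.contourArea(c),rect(c,cam,z))
print('top');run(im,top,[('caddy',(360,180,450,256),'w',.009),('tray',(265,150,345,260),'l',.010),('dish',(190,200,230,240),'l',.009),
 ('otherdish',(255,255,300,300),'l',.009),('carton',(378,190,408,215),'o',.126),('jar',(398,214,424,240),'g',.120)])
print('scene');run(sc,scene,[('caddy',(180,200,300,310),'w',.009),('tray',(265,140,385,230),'l',.010),('dish',(345,105,378,130),'l',.009),('carton',(245,200,285,245),'o',.126),('jar',(205,205,242,236),'g',.120)])
print('bottle',top.plane((434.4,210.8),.116),scene.plane((219.2,252),.116))
print('nose',top.plane((360+245/4.8,180+138/4.8),.067),scene.plane((150+355/3.8,190+226/3.8),.067))
print('caddy c',[np.round(top.plane((360+x/4.8,180+y/4.8),.009)[:2],4) for x,y in((90,32),(392,100),(350,340),(40,268))])
print('caddy scene',[np.round(scene.plane((150+x/3.8,190+y/3.8),.009)[:2],4) for x,y in((553,238),(298,450),(147,278))])
E
python3 m.py
```

```text
top
caddy 271 2785.5 (array([ 495.4, -285.7]), array([191.6, 151.6]), 77.9)
tray 254 3889.0 (array([529.9,  10.8]), array([132.9, 272.7]), 76.0)
dish 63 378.5 (array([478.3, 294. ]), array([62.7, 65.8]), 1.2)
otherdish 93 839.5 (array([309.3,  81.9]), array([92.9, 92.1]), 2.1)
carton 54 188.0 (array([ 525.7, -231.2]), array([50.4, 30.5]), 78.4)
jar 120 155.0 (array([ 464.6, -274.4]), array([47.7, 58.3]), 74.7)
scene
caddy 493 2174.5 (array([ 484.7, -283.2]), array([193.5, 181.6]), 77.9)
tray 257 4249.5 (array([528.3, -18.4]), array([194.4, 285. ]), 75.7)
dish 56 275.0 (array([482.3, 290.9]), array([66.9, 76. ]), 30.4)
carton 56 276.0 (array([ 529.5, -232.1]), array([52.1, 32.4]), 78.6)
jar 60 366.0 (array([ 463.3, -277.7]), array([46.8, 46.8]), 80.1)
bottle [ 0.50111163 -0.34218604  0.116     ] [ 0.50772775 -0.34221964  0.116     ]
nose [ 0.51337123 -0.29134791  0.067     ] [ 0.51790209 -0.2910428   0.067     ]
caddy c [array([ 0.5881, -0.2094]), array([ 0.5487, -0.3968]), array([ 0.4001, -0.3657]), array([ 0.4397, -0.1779])]
caddy scene [array([ 0.5923, -0.2086]), array([ 0.5537, -0.3954]), array([ 0.4066, -0.3619])]
```

```bash
cat > to.py <<'E'
import sys
from h import *
from scipy.spatial.transform import Rotation as Ro
# residual from measured pose to target x y z (tool y axis at yaw -11.9 deg), in row units
t=np.array([float(v) for v in sys.argv[1:4]]); a=np.radians(-11.9)
s=env.read_state(); R=s['ee_rot']
y=np.array([np.cos(a),np.sin(a),0]); z=np.array([0,0,-1.]); T=np.c_[np.cross(y,z),y,z]
w=np.degrees(Ro.from_matrix(R.T@T).as_rotvec())/90
print('shift now',np.round(R.T@(t-s['ee_pos'])/.5,4),'turn',np.round(w,4),'shift after turn',np.round(T.T@(t-s['ee_pos'])/.5,4))
print('t',round(s['clock'],2),'p',np.round(s['ee_pos'],4),'w',round(s['gripper_width'],4),'ff',round(s['finger_force'],1),'ft',np.round(s['ft_force'],1),'q',np.round(s['joint_pos'],0))
E
python3 -m creep '[[[-0.08,0,0,0,0,0.0386,0.5],[-0.08,0,0,0,0,0.0386,0.5],[-0.08,0,0,0,0,0.0386,0.5],[-0.08,0,0,0,0,0.0386,0.5],[-0.08,0,0,0,0,0.0386,0.5],[-0.08,0,0,0,0,0.0386,0.5],[-0.08,0,0,0,0,0.0386,0.5],[-0.08,0,0,0,0,0.0386,0.5],[-0.08,0,0,0,0,0.0386,0.5],[-0.08,0,0,0,0,0.0386,0.5],[-0.08,0,0,0,0,0.0386,0.5],[-0.08,0,0,0,0,0.0386,0.5]]]'
python3 to.py .5277 -.2325 .214
```

```text
clock: 1.1
ee_pos: [0.5517, 0.3388, 0.2135]
ee_rot: [[-0.547, 0.837, -0.0], [0.837, 0.547, -0.0], [0.0, -0.0, -1.0]]
ft_force: [1.1, 1.3, -0.2]
gripper_width: 0.0685
finger_force: 0.0
shift now [-9.305e-01 -6.650e-01 -7.000e-04] turn [-2.000e-04  1.000e-04  5.005e-01] shift after turn [-1.128e+00  1.886e-01 -9.000e-04]
t 1.1 p [0.5517 0.3388 0.2135] w 0.0685 ff 0.0 ft [ 1.1  1.3 -0.2] q [26. 30. 74.  0. 76. -7.]
```

```bash
python3 -m creep '[[[-0.08,-0.015,0,0,0,0.0417,0.5],[-0.08,-0.015,0,0,0,0.0417,0.5],[-0.08,-0.015,0,0,0,0.0417,0.5],[-0.08,-0.015,0,0,0,0.0417,0.5],[-0.08,0,0,0,0,0.0417,0.5],[-0.08,0,0,0,0,0.0417,0.5],[-0.08,0,0,0,0,0.0417,0.5],[-0.08,0,0,0,0,0.0417,0.5],[-0.08,0,0,0,0,0.0417,0.5],[-0.08,0,0,0,0,0.0417,0.5],[-0.08,0,0,0,0,0.0417,0.5],[-0.08,0,0,0,0,0.0417,0.5]]]'
python3 to.py .5277 -.2325 .214
```

```text
clock: 2.1
ee_pos: [0.6264, -0.1319, 0.2135]
ee_rot: [[0.206, 0.978, -0.0], [0.978, -0.206, 0.0], [0.0, -0.0, -1.0]]
ft_force: [1.2, -0.3, 0.0]
gripper_width: 0.0683
finger_force: 0.0
shift now [-0.2376 -0.1517 -0.0009] turn [-0.0002 -0.     -0.0001] shift after turn [-0.2376 -0.1517 -0.0009]
t 2.1 p [ 0.6264 -0.1319  0.2135] w 0.0683 ff 0.0 ft [ 1.2 -0.3  0. ] q [-17.  30.  75.   0.  76.  -5.]
```

```bash
python3 -m creep '[[[-0.048,-0.03,0,0,0,0,0.5],[-0.048,-0.03,0,0,0,0,0.5],[-0.048,-0.03,0,0,0,0,0.5],[-0.048,-0.03,0,0,0,0,0.5],[-0.046,-0.032,0,0,0,0,0.5],[0,0,0,0,0,0,0.5],[0,0,0,0,0,0,0.5]]]'
python3 to.py .5277 -.2325 .079
python3 - <<'E'
from h import *
cv2.imwrite('pics/s1.png',cv2.resize(vision.capture('scene')[150:320,130:380,::-1],(750,510),interpolation=2))
E
```

```text
clock: 2.68
ee_pos: [0.5272, -0.2318, 0.2138]
ee_rot: [[0.205, 0.979, -0.0], [0.979, -0.205, 0.0], [0.0, -0.0, -1.0]]
ft_force: [1.2, 0.1, -0.2]
gripper_width: 0.0684
finger_force: 0.0
shift now [-0.0013  0.0013  0.2697] turn [-0.0003 -0.0001  0.0006] shift after turn [-0.0012  0.0012  0.2697]
t 2.68 p [ 0.5272 -0.2318  0.2138] w 0.0684 ff 0.0 ft [ 1.2  0.1 -0.2] q [-30.  24.  84.   0.  72. -18.]
```

View pics/s1.png

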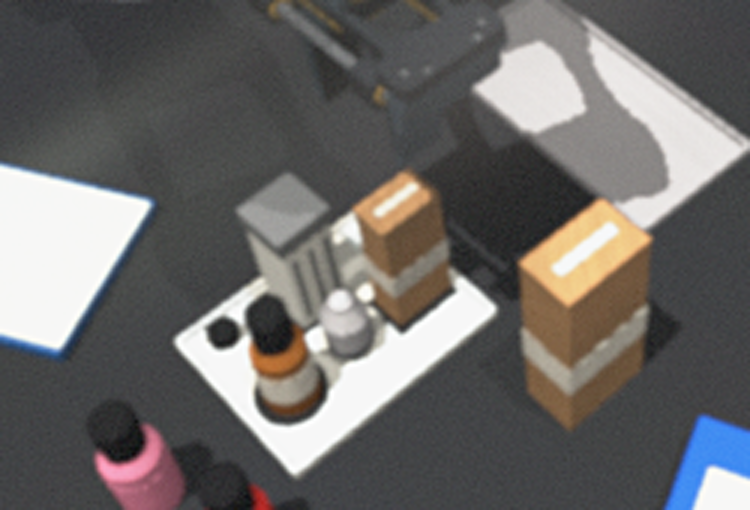

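```bash
python3 - <<'E'
from h import *
s=env.read_state();p=s['ee_pos'];y=s['ee_rot'][:,1]
q=scene.proj([p,p+.034*y,p-.034*y,p+.045*y+[0,0,.08],p-.045*y+[0,0,.08]]); print((q-[130,150])*3)
cv2.imwrite('pics/t1.png',cv2.resize(vision.capture('top')[140:290,340:500,::-1],(640,600),interpolation=2))
E
```

```text
[[378.81849148 114.94871333]
 [413.19843287 143.43261909]
 [345.76242869  87.56164578]
 [411.44521278  64.74883346]
 [315.60623497 -10.42331722]]
```

View pics/t1.png

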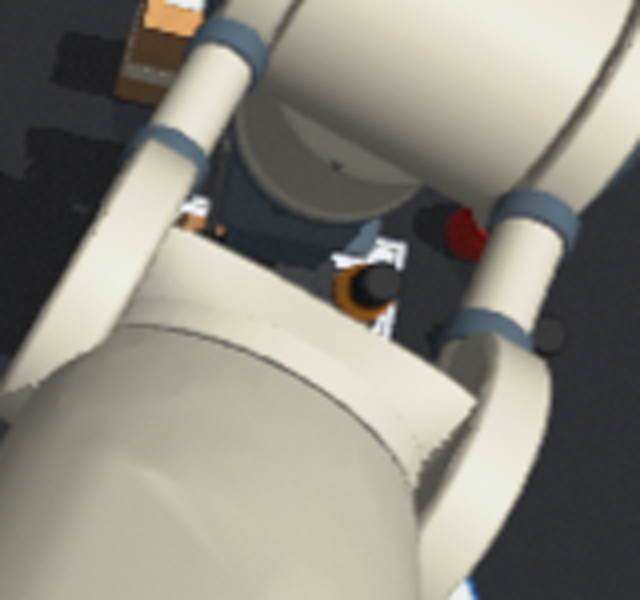

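The scene view puts the finger tip at crop (410,145), as predicted, so the pose is right. I'll go down and grip the carton.

```bash
python3 -m creep '[[[0,0,0.05,0,0,0,0.5],[0,0,0.05,0,0,0,0.5],[0,0,0.05,0,0,0,0.5],[0,0,0.05,0,0,0,0.5],[0,0,0.04,0,0,0,0.5],[0,0,0.03,0,0,0,0.5],[0,0,0,0,0,0,0.5],[0,0,0,0,0,0,-1],[0,0,0,0,0,0,-1],[0,0,0,0,0,0,-1],[0,0,0,0,0,0,-1],[0,0,0,0,0,0,-1]]]'
python3 -m creep '[[[0,0,0,0,0,0,-1],[0,0,0,0,0,0,-1],[0,0,0,0,0,0,-1],[0,0,0,0,0,0,-1]]]'
python3 to.py .609 -.008 .22
```

```text
clock: 3.78
ee_pos: [0.5285, -0.2312, 0.0798]
ee_rot: [[0.203, 0.979, 0.001], [0.979, -0.203, -0.001], [-0.0, 0.001, -1.0]]
ft_force: [0.5, 0.0, -0.1]
gripper_width: 0.038
finger_force: 0.0
clock: 4.12
ee_pos: [0.5283, -0.2311, 0.0794]
ee_rot: [[0.203, 0.979, 0.001], [0.979, -0.203, -0.0], [-0.0, 0.001, -1.0]]
ft_force: [-0.9, 0.6, 6.2]
gripper_width: 0.0316
finger_force: 30.0
shift now [ 0.4697  0.0675 -0.2813] turn [0.0004 0.0001 0.0019] shift after turn [ 0.47    0.066  -0.2812]
t 4.12 p [ 0.5283 -0.2311  0.0794] w 0.0316 ff 30.0 ft [-0.9  0.6  6.2] q [-30.  34.  92.   0.  54. -18.]
```

```bash
python3 -m creep '[[[0,0,-0.015,0,0,0,-1],[0,0,-0.03,0,0,0,-1],[0,0,-0.04,0,0,0,-1],[0,0,-0.04,0,0,0,-1],[0,0,-0.04,0,0,0,-1],[0,0,-0.04,0,0,0,-1],[0,0,-0.035,0,0,0,-1],[0,0,-0.025,0,0,0,-1],[0,0,-0.015,0,0,0,-1],[0,0,0,0,0,0,-1]]]'
python3 -m creep '[[[0.02,0.003,0,0,0,0,-1],[0.04,0.006,0,0,0,0,-1],[0.05,0.007,0,0,0,0,-1],[0.055,0.007,0,0,0,0,-1],[0.055,0.007,0,0,0,0,-1],[0.055,0.007,0,0,0,0,-1],[0.05,0.007,0,0,0,0,-1],[0.05,0.007,0,0,0,0,-1],[0.045,0.007,0,0,0,0,-1],[0.03,0.005,0,0,0,0,-1],[0.02,0.003,0,0,0,0,-1],[0,0,0,0,0,0,-1]]]'
python3 to.py .609 -.008 .076
```

```text
clock: 4.95
ee_pos: [0.5286, -0.2313, 0.2207]
ee_rot: [[0.203, 0.979, 0.002], [0.979, -0.203, -0.001], [-0.001, 0.002, -1.0]]
ft_force: [0.6, -0.6, -0.4]
gripper_width: 0.0319
finger_force: 30.0
clock: 5.95
ee_pos: [0.6083, -0.0058, 0.2182]
ee_rot: [[0.202, 0.979, -0.001], [0.979, -0.202, 0.0], [0.0, -0.001, -1.0]]
ft_force: [-1.1, -1.2, -0.5]
gripper_width: 0.0319
finger_force: 30.0
shift now [-0.004   0.0026  0.2843] turn [-0.0006 -0.0001  0.003 ] shift after turn [-0.0039  0.0023  0.2843]
t 5.95 p [ 0.6083 -0.0058  0.2182] w 0.0319 ff 30.0 ft [-1.1 -1.2 -0.5] q [-6. 27. 79.  0. 74.  5.]
```

```bash
python3 -m creep '[[[0,0,0.03,0,0,0,-1],[0,0,0.05,0,0,0,-1],[0,0,0.05,0,0,0,-1],[0,0,0.05,0,0,0,-1],[0,0,0.04,0,0,0,-1],[0,0,0.025,0,0,0,-1],[0,0,0.015,0,0,0,-1],[0,0,0.01,0,0,0,-1],[0,0,0.008,0,0,0,-1],[0,0,0,0,0,0,-1],[0,0,0,0,0,0,-1]]]'
python3 to.py .609 -.008 .076
```

```text
clock: 6.87
ee_pos: [0.6084, -0.0078, 0.0804]
ee_rot: [[0.203, 0.979, 0.001], [0.979, -0.203, -0.0], [0.0, 0.001, -1.0]]
ft_force: [0.4, -0.1, -1.6]
gripper_width: 0.0319
finger_force: 30.0
shift now [-0.0002  0.0012  0.0089] turn [ 0.0005 -0.      0.0019] shift after turn [-0.0001  0.0012  0.0089]
t 6.87 p [ 0.6084 -0.0078  0.0804] w 0.0319 ff 30.0 ft [ 0.4 -0.1 -1.6] q [-6. 36. 87. -0. 57.  5.]
```

```bash
python3 -m creep '[[[0,0,0.003,0,0,0,-1],[0,0,0.003,0,0,0,-1],[0,0,0.003,0,0,0,-1],[0,0,0,0,0,0,-1],[0,0,0,0,0,0,-1]]]'
python3 to.py .609 -.008 .22
```

```text
clock: 7.28
ee_pos: [0.6082, -0.0076, 0.0755]
ee_rot: [[0.203, 0.979, 0.0], [0.979, -0.203, -0.0], [-0.0, 0.0, -1.0]]
ft_force: [0.1, -1.6, -0.5]
gripper_width: 0.0319
finger_force: 30.0
shift now [-0.0005  0.0019 -0.2891] turn [0.    0.    0.002] shift after turn [-0.0005  0.0018 -0.2891]
t 7.28 p [ 0.6082 -0.0076  0.0755] w 0.0319 ff 30.0 ft [ 0.1 -1.6 -0.5] q [-6. 36. 88. -0. 56.  5.]
```

```bash
python3 -m creep '[[[0,0,0.002,0,0,0,-1],[0,0,0,0,0,0,-1]]]' | grep -E "ft|pos"
python3 -m creep '[[[0,0,0.001,0,0,0,-1],[0,0,0,0,0,0,-1]]]'| grep -E "ft|pos"
```

```text
ee_pos: [0.6082, -0.0076, 0.0754]
ft_force: [-5.4, -0.3, 17.0]
ee_pos: [0.6082, -0.0076, 0.0754]
ft_force: [-6.7, 0.1, 24.7]
```

```bash
python3 -m creep '[[[0,0,0,0,0,0,0.3],[0,0,0,0,0,0,0.3],[0,0,0,0,0,0,0.3],[0,0,0,0,0,0,0.3],[0,0,-0.05,0,0,0,0.3],[0,0,-0.06,0,0,0,0.3],[0,0,-0.06,0,0,0,0.3],[0,0,-0.06,0,0,0,0.3],[0,0,-0.06,0,0,0,0.3]]]'
python3 -m creep '[[[-0.06,-0.0055,0,0,0,0,0.3],[-0.06,-0.0055,0,0,0,0,0.3],[-0.06,-0.0055,0,0,0,0,0.3],[-0.06,-0.0055,0,0,0,0,0.3],[-0.06,-0.0055,0,0,0,0,0.3],[-0.06,-0.0055,0,0,0,0,0.3],[-0.06,-0.0055,0,0,0,0,0.3],[-0.06,-0.0055,0,0,0,0,0.3],[-0.06,-0.0055,0,0,0,0,0.3],[-0.06,-0.0055,0,0,0,0,0.3],[-0.06,-0.0055,0,0,0,0,0.3],[-0.042,-0.006,0,0,0,0,0.3]]]'
python3 -m creep '[[[0,0,0,0,0,0,0.3],[0,0,0,0,0,0,0.3]]]' >/dev/null
python3 to.py .504 -.344 .080
python3 - <<'E'
from h import *
cv2.imwrite('pics/s2.png',cv2.resize(vision.capture('scene')[110:320,130:400,::-1],(770,599),interpolation=2))
E
```

```text
clock: 8.37
ee_pos: [0.6078, -0.0075, 0.2202]
ee_rot: [[0.203, 0.979, -0.0], [0.979, -0.203, 0.0], [-0.0, -0.0, -1.0]]
ft_force: [1.5, 0.6, -0.9]
gripper_width: 0.0595
finger_force: 0.0
clock: 9.37
ee_pos: [0.5033, -0.3469, 0.2187]
ee_rot: [[0.204, 0.979, -0.0], [0.979, -0.204, -0.0], [-0.0, -0.0, -1.0]]
ft_force: [0.4, 0.8, -0.1]
gripper_width: 0.0589
finger_force: 0.0
shift now [0.0027 0.     0.2772] turn [-0.0002 -0.0002  0.0007] shift after turn [ 2.800e-03 -1.000e-04  2.772e-01]
t 9.53 p [ 0.5038 -0.3454  0.2186] w 0.059 ff 0.0 ft [-0.3  0.9  0.3] q [-40.  27.  79.   0.  74. -28.]
```

View pics/s2.png

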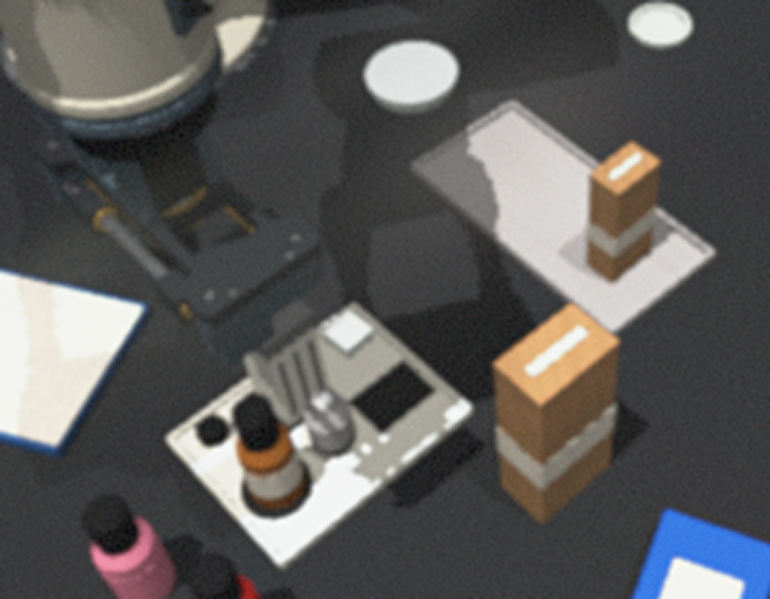

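The carton stands upright on the tray at crop (625,210). Next, the bottle.

```bash
python3 -m creep '[[[0.0028,0,0.05,0,0,0,0.3],[0,0,0.05,0,0,0,0.3],[0,0,0.05,0,0,0,0.3],[0,0,0.05,0,0,0,0.3],[0,0,0.04,0,0,0,0.3],[0,0,0.037,0,0,0,0.3],[0,0,0,0,0,0,0.3],[0,0,0,0,0,0,-1],[0,0,0,0,0,0,-1],[0,0,0,0,0,0,-1],[0,0,0,0,0,0,-1],[0,0,0,0,0,0,-1]]]'
python3 -m creep '[[[0,0,0,0,0,0,-1],[0,0,0,0,0,0,-1],[0,0,0,0,0,0,-1]]]' >/dev/null
python3 to.py .531 .011 .22
```

```text
clock: 10.58
ee_pos: [0.505, -0.3434, 0.0814]
ee_rot: [[0.203, 0.979, 0.001], [0.979, -0.203, -0.001], [-0.001, 0.001, -1.0]]
ft_force: [0.8, -0.2, 4.0]
gripper_width: 0.0292
finger_force: 30.1
shift now [ 0.7046 -0.093  -0.2779] turn [0.001  0.0004 0.0019] shift after turn [ 0.7045 -0.0955 -0.2773]
t 10.83 p [ 0.5051 -0.3435  0.0813] w 0.0289 ff 30.0 ft [0.7 1.  7.6] q [-40.  36.  87.   0.  57. -28.]
```

```bash
python3 -m creep '[[[0,0,-0.015,0,0,0,-1],[0,0,-0.03,0,0,0,-1],[0,0,-0.04,0,0,0,-1],[0,0,-0.04,0,0,0,-1],[0,0,-0.04,0,0,0,-1],[0,0,-0.04,0,0,0,-1],[0,0,-0.035,0,0,0,-1],[0,0,-0.025,0,0,0,-1],[0,0,-0.015,0,0,0,-1],[0.02,-0.003,0,0,0,0,-1],[0.04,-0.006,0,0,0,0,-1],[0.05,-0.007,0,0,0,0,-1]]]'
python3 -m creep '[[[0.06,-0.008,0,0,0,0,-1],[0.06,-0.008,0,0,0,0,-1],[0.06,-0.008,0,0,0,0,-1],[0.06,-0.008,0,0,0,0,-1],[0.06,-0.008,0,0,0,0,-1],[0.06,-0.008,0,0,0,0,-1],[0.06,-0.008,0,0,0,0,-1],[0.06,-0.008,0,0,0,0,-1],[0.05,-0.007,0,0,0,0,-1],[0.04,-0.005,0,0,0,0,-1],[0.025,-0.003,0,0,0,0,-1],[0,0,0,0,0,0,-1]]]' >/dev/null
python3 -m creep '[[[0.015,0,0,0,0,0,-1],[0,0,0,0,0,0,-1],[0,0,0,0,0,0,-1]]]'
python3 to.py .531 .011 .0773
```

```text
clock: 11.83
ee_pos: [0.5073, -0.2872, 0.2196]
ee_rot: [[0.205, 0.979, -0.001], [0.979, -0.205, 0.0], [0.0, -0.001, -1.0]]
ft_force: [-0.3, 0.1, -0.8]
gripper_width: 0.0295
finger_force: 30.0
clock: 13.08
ee_pos: [0.5311, 0.0185, 0.2202]
ee_rot: [[0.204, 0.979, -0.0], [0.979, -0.204, -0.0], [-0.0, -0.0, -1.0]]
ft_force: [0.0, -0.2, -0.8]
gripper_width: 0.0294
finger_force: 30.0
shift now [-0.0147  0.0028  0.2859] turn [-0.0001  0.0001  0.0017] shift after turn [-0.0147  0.0028  0.2859]
t 13.08 p [0.5311 0.0185 0.2202] w 0.0294 ff 30.0 ft [ 0.  -0.2 -0.8] q [-4. 20. 90. -0. 70.  7.]
```

```bash
python3 -m creep '[[[-0.008,0.002,0.03,0,0,0,-1],[-0.006,0,0.05,0,0,0,-1],[0,0,0.05,0,0,0,-1],[0,0,0.05,0,0,0,-1],[0,0,0.04,0,0,0,-1],[0,0,0.025,0,0,0,-1],[0,0,0.015,0,0,0,-1],[0,0,0.01,0,0,0,-1],[0,0,0.006,0,0,0,-1],[0,0,0.004,0,0,0,-1],[0,0,0,0,0,0,-1],[0,0,0,0,0,0,-1]]]'
```

```text
clock: 14.08
ee_pos: [0.5311, 0.0119, 0.081]
ee_rot: [[0.203, 0.979, 0.001], [0.979, -0.203, -0.0], [0.0, 0.001, -1.0]]
ft_force: [0.3, 0.3, -1.2]
gripper_width: 0.0291
finger_force: 30.0
```

```bash
python3 -m creep '[[[0,0,0.003,0,0,0,-1],[0,0,0.003,0,0,0,-1],[0,0,0.002,0,0,0,-1],[0,0,0,0,0,0,-1],[0,0,0,0,0,0,-1]]]'| grep -E "ft|pos"
python3 -m creep '[[[0,0,0.001,0,0,0,-1],[0,0,0,0,0,0,-1]]]'| grep -E "ft|pos"
```

```text
ee_pos: [0.5313, 0.0119, 0.0772]
ft_force: [-1.8, 0.6, 12.4]
ee_pos: [0.5314, 0.0119, 0.0772]
ft_force: [-3.9, 0.5, 23.0]
```

```bash
python3 -m creep '[[[0,0,0,0,0,0,0.2],[0,0,0,0,0,0,0.2],[0,0,0,0,0,0,0.2],[0,0,0,0,0,0,0.2],[0,0,-0.05,0,0,0,0.2],[0,0,-0.06,0,0,0,0.2],[0,0,-0.06,0,0,0,0.2],[0,0,-0.06,0,0,0,0.2],[0,0,-0.06,0,0,0,0.6]]]'
python3 -m creep '[[[-0.055,-0.001,0,0,0,0,0.6],[-0.055,-0.0015,0,0,0,0,0.6],[-0.055,-0.0015,0,0,0,0,0.6],[-0.055,-0.0015,0,0,0,0,0.6],[-0.055,-0.0015,0,0,0,0,0.6],[-0.055,-0.0015,0,0,0,0,0.6],[-0.055,-0.0015,0,0,0,0,0.6],[-0.055,-0.0015,0,0,0,0,0.6],[-0.055,-0.0015,0,0,0,0,0.6],[-0.055,-0.0015,0,0,0,0,0.6],[-0.043,-0.0015,0,0,0,0,0.6],[0,0,0,0,0,0,0.6]]]'
python3 -m creep '[[[0,0,0,0,0,0,0.6],[0,0,0,0,0,0,0.6]]]' >/dev/null
python3 to.py .463 -.277 .092
python3 - <<'E'
from h import *
cv2.imwrite('pics/s3.png',cv2.resize(vision.capture('scene')[110:320,130:400,::-1],(770,599),interpolation=2))
E
```

```text
clock: 15.42
ee_pos: [0.5304, 0.012, 0.2223]
ee_rot: [[0.203, 0.979, -0.0], [0.979, -0.203, 0.0], [-0.0, -0.0, -1.0]]
ft_force: [0.5, -0.2, 0.4]
gripper_width: 0.0594
finger_force: 0.0
clock: 16.42
ee_pos: [0.4619, -0.2801, 0.2207]
ee_rot: [[0.206, 0.979, -0.0], [0.979, -0.206, -0.001], [-0.001, 0.0, -1.0]]
ft_force: [0.0, -0.2, 0.6]
gripper_width: 0.0729
finger_force: 0.0
shift now [-0.0016  0.0013  0.2574] turn [-0.0003 -0.0003  0.0018] shift after turn [-0.0014  0.0012  0.2574]
t 16.58 p [ 0.4626 -0.2762  0.2207] w 0.073 ff 0.0 ft [-0.2 -0.1 -1.2] q [-37.  21.  89.   0.  70. -25.]
```

View pics/s3.png

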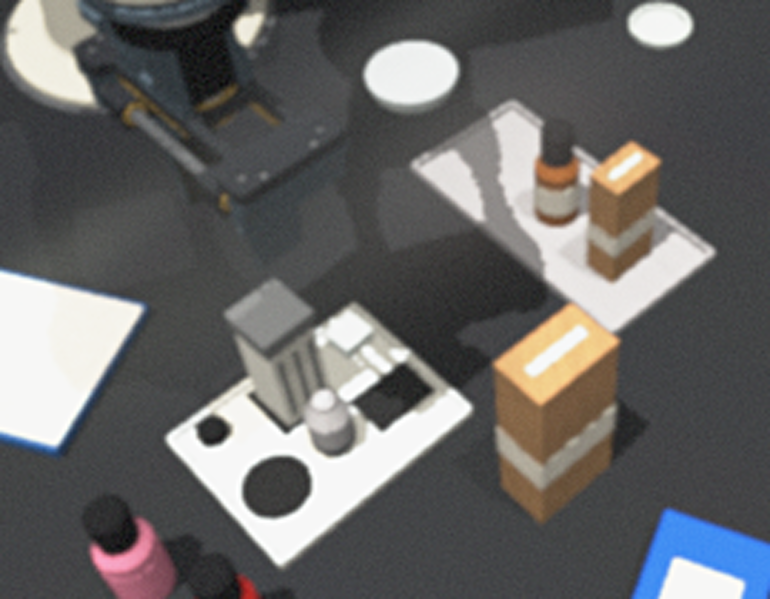

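The bottle and carton stand on the tray at crop (557,175) and (625,210). The freed mats show at (277,487) and (393,397). Next, the jar.

```bash
python3 -m creep '[[[-0.0015,0.001,0.05,0,0,0,0.6],[0,0,0.05,0,0,0,0.6],[0,0,0.05,0,0,0,0.6],[0,0,0.045,0,0,0,0.6],[0,0,0.035,0,0,0,0.6],[0,0,0.027,0,0,0,0.6],[0,0,0,0,0,0,0.6],[0,0,0,0,0,0,-1],[0,0,0,0,0,0,-1],[0,0,0,0,0,0,-1],[0,0,0,0,0,0,-1],[0,0,0,0,0,0,-1]]]'
python3 -m creep '[[[0,0,0,0,0,0,-1],[0,0,0,0,0,0,-1],[0,0,0,0,0,0,-1]]]' >/dev/null
python3 to.py .453 .030 .23
python3 - <<'E'
from h import *
im=cv2.imread('pics/s3.png'); 
k=599/210; kx=770/270
for n,(x,y),z in(('round',(277,487),.008),('long',(393,397),.008)): print(n,scene.plane((130+(x+.5)/kx-.5,110+(y+.5)/k-.5),z))
E
```

```text
clock: 17.63
ee_pos: [0.4634, -0.2778, 0.0933]
ee_rot: [[0.203, 0.979, 0.001], [0.979, -0.203, -0.001], [-0.001, 0.001, -1.0]]
ft_force: [-1.4, 0.2, 6.8]
gripper_width: 0.048
finger_force: 29.7
shift now [ 0.5986 -0.1451 -0.274 ] turn [0.0008 0.0004 0.0019] shift after turn [ 0.5983 -0.1472 -0.2735]
t 17.88 p [ 0.4633 -0.2779  0.0932] w 0.048 ff 29.7 ft [-1.1  1.2  8. ] q [-37.  30.  97.   0.  53. -26.]
round [ 0.50704237 -0.34770033  0.008     ]
long [ 0.53163283 -0.23495457  0.008     ]
```

```bash
python3 -m creep '[[[0,0,-0.015,0,0,0,-1],[0,0,-0.03,0,0,0,-1],[0,0,-0.04,0,0,0,-1],[0,0,-0.04,0,0,0,-1],[0,0,-0.04,0,0,0,-1],[0,0,-0.04,0,0,0,-1],[0,0,-0.035,0,0,0,-1],[0,0,-0.02,0,0,0,-1],[0,0,-0.01,0,0,0,-1],[0.02,-0.005,0,0,0,0,-1],[0.04,-0.01,0,0,0,0,-1],[0.05,-0.012,0,0,0,0,-1]]]'
python3 -m creep '[[[0.055,-0.014,0,0,0,0,-1],[0.055,-0.014,0,0,0,0,-1],[0.055,-0.014,0,0,0,0,-1],[0.055,-0.014,0,0,0,0,-1],[0.055,-0.014,0,0,0,0,-1],[0.055,-0.014,0,0,0,0,-1],[0.055,-0.014,0,0,0,0,-1],[0.045,-0.011,0,0,0,0,-1],[0.035,-0.008,0,0,0,0,-1],[0.02,-0.003,0,0,0,0,-1],[0,0,0,0,0,0,-1],[0,0,0,0,0,0,-1]]]' >/dev/null
python3 to.py .453 .030 .0892
```

```text
clock: 18.88
ee_pos: [0.4603, -0.2204, 0.2263]
ee_rot: [[0.205, 0.979, -0.001], [0.979, -0.205, 0.001], [0.0, -0.001, -1.0]]
ft_force: [-0.3, 0.7, -1.3]
gripper_width: 0.0478
finger_force: 29.7
shift now [0.0033 0.0034 0.2754] turn [-0.0006  0.0002  0.0027] shift after turn [0.0033 0.0032 0.2754]
t 19.88 p [0.4511 0.0287 0.2269] w 0.0482 ff 29.7 ft [-0.6 -0.5 -1.5] q [-4. 14. 99. -0. 67.  8.]
```

```bash
python3 -m creep '[[[0.003,0.003,0.03,0,0,0,-1],[0,0,0.05,0,0,0,-1],[0,0,0.05,0,0,0,-1],[0,0,0.05,0,0,0,-1],[0,0,0.035,0,0,0,-1],[0,0,0.02,0,0,0,-1],[0,0,0.015,0,0,0,-1],[0,0,0.01,0,0,0,-1],[0,0,0.006,0,0,0,-1],[0,0,0.003,0,0,0,-1],[0,0,0,0,0,0,-1],[0,0,0,0,0,0,-1]]]'
python3 to.py .453 .030 .0892
```

```text
clock: 20.88
ee_pos: [0.4535, 0.0297, 0.0933]
ee_rot: [[0.203, 0.979, 0.001], [0.979, -0.203, -0.0], [0.0, 0.001, -1.0]]
ft_force: [0.2, 1.8, -1.5]
gripper_width: 0.0482
finger_force: 29.7
shift now [ 0.0003 -0.0012  0.0082] turn [ 0.0005 -0.      0.002 ] shift after turn [ 0.0003 -0.0012  0.0082]
t 20.88 p [0.4535 0.0297 0.0933] w 0.0482 ff 29.7 ft [ 0.2  1.8 -1.5] q [ -4.  25. 109.  -0.  46.   8.]
```

```bash
python3 -m creep '[[[0,0,0.003,0,0,0,-1],[0,0,0.003,0,0,0,-1],[0,0,0.002,0,0,0,-1],[0,0,0,0,0,0,-1],[0,0,0,0,0,0,-1]]]'| grep -E "ft|pos"
python3 -m creep '[[[0,0,0.001,0,0,0,-1],[0,0,0,0,0,0,-1]]]'| grep -E "ft|pos"
```

```text
ee_pos: [0.4533, 0.0299, 0.0892]
ft_force: [-1.9, 1.4, 6.6]
ee_pos: [0.4533, 0.03, 0.089]
ft_force: [-4.2, 2.7, 17.7]
```

```bash
python3 -m creep '[[[0,0,0,0,0,0,0.35],[0,0,0,0,0,0,0.35],[0,0,0,0,0,0,0.35],[0,0,0,0,0,0,0.35],[0,0,-0.05,0,0,0,0.35],[0,0,-0.06,0,0,0,0.35],[0,0,-0.06,0,0,0,0.35],[0,0,-0.06,0,0,0,0.35],[0,0,-0.03,0,0,0,0.35]]]'
python3 -m creep '[[[-0.055,0.023,0,0,0,0,0.35],[-0.055,0.023,0,0,0,0,0.35],[-0.055,0.023,0,0,0,0,0.35],[-0.055,0.023,0,0,0,0,0.35],[-0.055,0.023,0,0,0,0,0.35],[-0.055,0.023,0,0,0,0,0.35],[-0.055,0.023,0,0,0,0,0.35],[-0.055,0.023,0,0,0,0,0.35],[-0.055,0.023,0,0,0,0,0.35],[-0.055,0.023,0,0,0,0,0.35],[-0.05,0.023,0,0,0,0,0.35],[0,0,0,0,0,0,0.35]]]'
python3 -m creep '[[[0,0,0,0,0,0,0.35],[0,0,0,0,0,0,0.35]]]' >/dev/null
python3 to.py .516 -.2905 .016
python3 - <<'E'
from h import *
cv2.imwrite('pics/s4.png',cv2.resize(vision.capture('scene')[110:320,130:400,::-1],(770,599),interpolation=2))
E
```

```text
clock: 22.22
ee_pos: [0.4542, 0.0298, 0.2215]
ee_rot: [[0.203, 0.979, 0.003], [0.979, -0.203, -0.0], [0.0, 0.003, -1.0]]
ft_force: [0.7, -0.2, 0.3]
gripper_width: 0.0618
finger_force: 0.0
clock: 23.22
ee_pos: [0.5169, -0.2942, 0.218]
ee_rot: [[0.206, 0.979, 0.001], [0.979, -0.206, -0.002], [-0.001, 0.001, -1.0]]
ft_force: [-1.1, -0.3, -0.3]
gripper_width: 0.0613
finger_force: 0.0
shift now [-0.0027  0.0013  0.4041] turn [-0.0005 -0.0004  0.0018] shift after turn [-0.0025  0.0009  0.4041]
t 23.38 p [ 0.5158 -0.2892  0.2181] w 0.0614 ff 0.0 ft [-0.5  0.2 -0.1] q [-35.  25.  82.   0.  73. -23.]
```

View pics/s4.png

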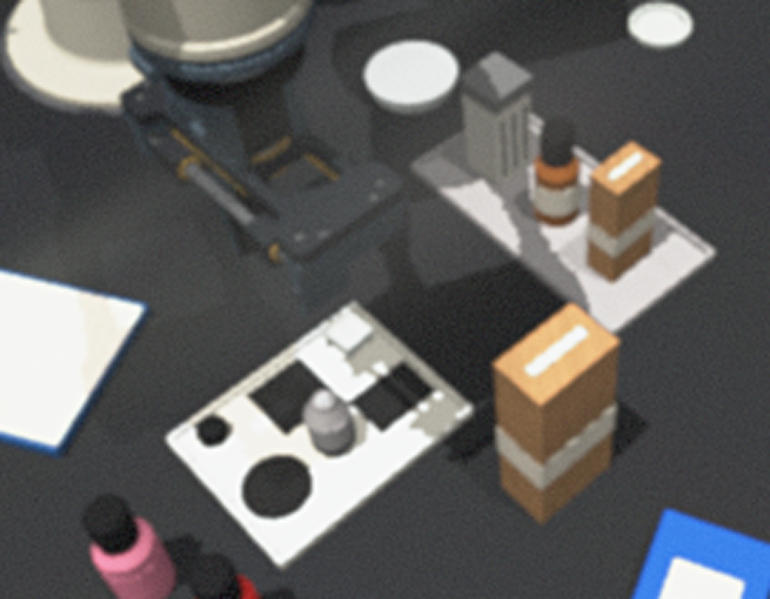

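All three stand on the tray: jar (497,115), bottle (557,175) and carton (625,210). I'll check the gripper body's clearance to the large carton before going low.

```bash
python3 - <<'E'
from h import *
for uv in((370,165),(396,170)): print(top.plane(uv,0)[:2])
for x,y in((545,517),(500,497),(612,455)): print('scene',scene.plane((130+x/2.852,110+y/2.852),0)[:2])
s=env.read_state();p=s['ee_pos'];R=s['ee_rot']
for a in(-1,1): print('body far corner',(p+.089*R[:,1]+a*.038*R[:,0])[:2])
E
```

```text
[ 0.65770309 -0.18439435]
[ 0.64346642 -0.26387665]
scene [ 0.69141556 -0.254085  ]
scene [ 0.65337011 -0.25877894]
scene [ 0.70653379 -0.1806918 ]
body far corner [ 0.59531398 -0.34403945]
body far corner [ 0.61072694 -0.26961876]
```

```bash
python3 -m creep '[[[-0.0025,0.001,0.05,0,0,0,0.35],[0,0,0.06,0,0,0,0.35],[0,0,0.06,0,0,0,0.35],[0,0,0.06,0,0,0,0.35],[0,0,0.06,0,0,0,0.35],[0,0,0.04,0,0,0,0.35],[0,0,0.03,0,0,0,0.35],[0,0,0.02,0,0,0,0.35],[0,0,0.012,0,0,0,0.35],[0,0,0.006,0,0,0,0.35],[0,0,0,0,0,0,0.35],[0,0,0,0,0,0,0.35]]]' | grep -E "ft|pos"
python3 to.py .516 -.2905 .016
```

```text
ee_pos: [0.5168, -0.2911, 0.0202]
ft_force: [-0.2, -1.0, -0.1]
shift now [ 0.0009 -0.0019  0.0084] turn [0.0007 0.0003 0.0021] shift after turn [ 0.0009 -0.0019  0.0084]
t 24.43 p [ 0.5168 -0.2911  0.0202] w 0.0616 ff 0.0 ft [-0.2 -1.  -0.1] q [-35.  40.  92.   0.  48. -23.]
```

```bash
python3 -m creep '[[[0,-0.002,0.005,0,0,0,0.35],[0,0,0,0,0,0,0.35],[0,0,0,0,0,0,-1],[0,0,0,0,0,0,-1],[0,0,0,0,0,0,-1],[0,0,0,0,0,0,-1],[0,0,0,0,0,0,-1],[0,0,0,0,0,0,-1],[0,0,0,0,0,0,-1]]]' >/dev/null
python3 to.py .4795 .2925 .22
```

```text
shift now [ 1.1277 -0.3076 -0.4063] turn [0.0002 0.0001 0.0019] shift after turn [ 1.1268 -0.3111 -0.406 ]
t 25.18 p [ 0.5155 -0.2909  0.017 ] w 0.0348 ff 30.0 ft [ 0.7 -0.8  0.7] q [-35.  40.  92.  -0.  48. -23.]
```

```bash
python3 -m creep '[[[0,0,-0.015,0,0,0,-1],[0,0,-0.03,0,0,0,-1],[0,0,-0.045,0,0,0,-1],[0,0,-0.05,0,0,0,-1],[0,0,-0.05,0,0,0,-1],[0,0,-0.05,0,0,0,-1],[0,0,-0.05,0,0,0,-1],[0,0,-0.045,0,0,0,-1],[0,0,-0.035,0,0,0,-1],[0.02,-0.005,-0.02,0,0,0,-1],[0.035,-0.01,-0.01,0,0,0,-1],[0.05,-0.014,0,0,0,0,-1]]]'
python3 -m creep '[[[0.055,-0.015,0,0,0,0,-1],[0.06,-0.016,0,0,0,0,-1],[0.06,-0.016,0,0,0,0,-1],[0.06,-0.016,0,0,0,0,-1],[0.06,-0.016,0,0,0,0,-1],[0.06,-0.016,0,0,0,0,-1],[0.06,-0.016,0,0,0,0,-1],[0.06,-0.016,0,0,0,0,-1],[0.06,-0.016,0,0,0,0,-1],[0.06,-0.016,0,0,0,0,-1],[0.06,-0.016,0,0,0,0,-1],[0.06,-0.016,0,0,0,0,-1]]]'
python3 to.py .4795 .2925 .22
```

```text
clock: 26.18
ee_pos: [0.5118, -0.2357, 0.2175]
ee_rot: [[0.205, 0.979, 0.001], [0.979, -0.205, -0.001], [-0.0, 0.001, -1.0]]
ft_force: [0.1, 0.5, -2.4]
gripper_width: 0.0349
finger_force: 30.0
clock: 27.18
ee_pos: [0.4886, 0.1355, 0.2161]
ee_rot: [[0.203, 0.979, -0.002], [0.979, -0.203, -0.0], [-0.001, -0.002, -1.0]]
ft_force: [1.0, -0.0, -2.4]
gripper_width: 0.0345
finger_force: 30.0
shift now [ 0.3038 -0.0816 -0.0078] turn [-0.0013  0.0003  0.0023] shift after turn [ 0.3035 -0.0826 -0.0078]
t 27.18 p [0.4886 0.1355 0.2161] w 0.0345 ff 30.0 ft [ 1.  -0.  -2.4] q [ 9. 19. 93.  0. 68. 20.]
```

Measure the dish better from the first pictures while moving on.

```bash
python3 -m creep '[[[0.06,-0.016,0,0,0,0,-1],[0.06,-0.016,0,0,0,0,-1],[0.055,-0.015,0,0,0,0,-1],[0.05,-0.014,0,0,0,0,-1],[0.04,-0.011,0,0,0,0,-1],[0.025,-0.007,0,0,0,0,-1],[0.012,-0.003,0,0,0,0,-1],[0,0,0,0,0,0,-1],[0,0,0,0,0,0,-1]]]' >/dev/null
python3 to.py .4795 .2925 .06
python3 - <<'E'
from h import *
for f,cam,b in(('top0',top,(190,200,230,240)),('scene0',scene,(345,105,378,130))):
    im=cv2.imread(f'pics/{f}.png'); g=im.max(2); m=np.zeros_like(g); x0,y0,x1,y1=b; m[y0:y1,x0:x1]=(g[y0:y1,x0:x1]>110)*255
    c=max(cv2.findContours(m,0,1)[0],key=cv2.contourArea); e=cv2.fitEllipse(c); print(f,e,cam.plane(e[0],.006))
E
```

```text
shift now [ 0.0072 -0.0043  0.3132] turn [-0.0004  0.0005  0.0021] shift after turn [ 0.0069 -0.0045  0.3132]
t 27.93 p [0.481  0.2887 0.2166] w 0.0349 ff 30.0 ft [ 0.2 -0.6 -2.2] q [25. 23. 86. -0. 71. 37.]
top0 ((209.3165283203125, 219.45639038085938), (21.344472885131836, 22.946243286132812), 56.11392593383789) [0.47863339 0.29419397 0.006     ]
scene0 ((361.0019836425781, 118.14793395996094), (16.081254959106445, 22.604625701904297), 91.81603240966797) [0.48112256 0.2930541  0.006     ]
```

Dish centre is (0.480, 0.2935). I'll go down over it.

```bash
python3 -m creep '[[[0.004,-0.003,0.03,0,0,0,-1],[0.005,-0.002,0.05,0,0,0,-1],[0,0,0.05,0,0,0,-1],[0,0,0.05,0,0,0,-1],[0,0,0.05,0,0,0,-1],[0,0,0.05,0,0,0,-1],[0,0,0.04,0,0,0,-1],[0,0,0.025,0,0,0,-1],[0,0,0.015,0,0,0,-1],[0,0,0.01,0,0,0,-1],[0,0,0,0,0,0,-1],[0,0,0,0,0,0,-1]]]' >/dev/null
python3 to.py .480 .2935 .016
```

```text
shift now [-0.001  -0.0007  0.0329] turn [ 0.0004 -0.0002  0.0017] shift after turn [-0.001  -0.0006  0.0329]
t 28.93 p [0.4804 0.2939 0.0325] w 0.0345 ff 30.0 ft [ 0.7 -0.2 -1.8] q [25. 37. 96. -0. 47. 37.]
```

```bash
python3 - <<'E'
from h import *
a=vision.capture('scene')[60:160,300:430,::-1]
cv2.imwrite('pics/s5.png',cv2.resize(a,(650,500),interpolation=2))
E
```

```text
(no output)
```

View pics/s5.png

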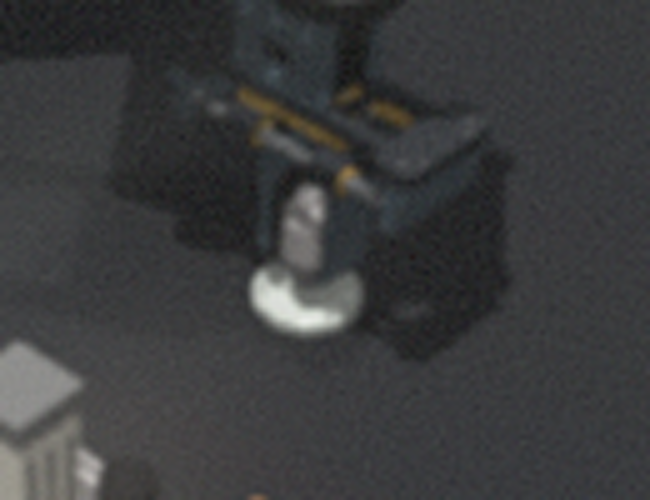

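The objective hangs above the dish at crop (305,290), upright. I'll set it down.

```bash
python3 -m creep '[[[0,0,0.008,0,0,0,-1],[0,0,0.008,0,0,0,-1],[0,0,0.006,0,0,0,-1],[0,0,0.004,0,0,0,-1],[0,0,0.003,0,0,0,-1],[0,0,0.002,0,0,0,-1],[0,0,0,0,0,0,-1],[0,0,0,0,0,0,-1]]]'| grep -E "ft|pos"
python3 -m creep '[[[0,0,0.002,0,0,0,-1],[0,0,0,0,0,0,-1]]]'| grep -E "ft|pos"
```

```text
ee_pos: [0.48, 0.2942, 0.0164]
ft_force: [0.5, -0.4, -2.4]
ee_pos: [0.4802, 0.2942, 0.0159]
ft_force: [-1.6, -1.1, 5.2]
```

```bash
python3 -m creep '[[[0,0,0,0,0,0,0.35],[0,0,0,0,0,0,0.35],[0,0,0,0,0,0,0.35],[0,0,0,0,0,0,0.35],[0,0,0,0,0,0,0.35],[0,0,-0.04,0,0,0,0.35],[0,0,-0.06,0,0,0,0.35],[0,0,-0.07,0,0,0,0.35],[0,0,-0.07,0,0,0,0.35],[0,0,-0.07,0,0,0,0.35],[0,0,-0.07,0,0,0,0.35],[0,0,-0.03,0,0,0,0.35]]]'
python3 - <<'E'
from h import *
a=vision.capture('scene'); t=vision.capture('top'); cv2.imwrite('pics/sf.png',a[:,:,::-1]); cv2.imwrite('pics/tf.png',t[:,:,::-1])
A=cv2.resize(a[60:240,180:400,::-1],(480,393),interpolation=2);B=cv2.resize(t[150:270,265:460,::-1],(638,393),interpolation=2)
cv2.imwrite('pics/s6.png',cv2.resize(np.hstack([A,B]),(800,281),interpolation=3))
E
```

```text
clock: 30.82
ee_pos: [0.4813, 0.2948, 0.225]
ee_rot: [[0.203, 0.979, 0.005], [0.979, -0.203, 0.002], [0.003, 0.004, -1.0]]
ft_force: [1.1, -1.0, 0.6]
gripper_width: 0.0616
finger_force: 0.0
```

View pics/s6.png

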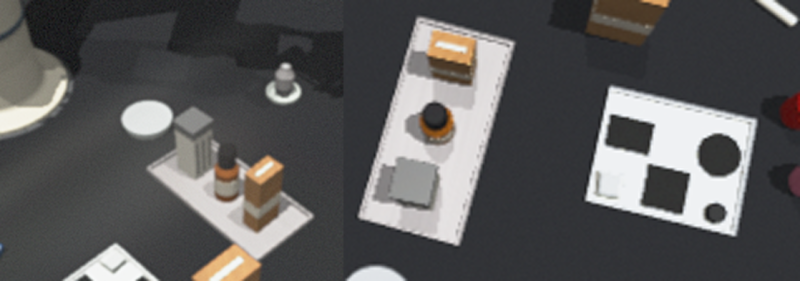

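The objective stands in the dish at (285,88), and the mats and the three items are all visible. I'll measure mats and items in both views.

```bash
python3 - <<'E'
from h import *
def blobs(im,cam,box,f,z,amin):
    x0,y0,x1,y1=box; m=np.zeros(im.shape[:2],np.uint8); m[y0:y1,x0:x1]=f(im)[y0:y1,x0:x1]*255
    for c in cv2.findContours(m,cv2.RETR_LIST,cv2.CHAIN_APPROX_NONE)[0]:
        if cv2.contourArea(c)<amin: continue
        p=np.array([cam.plane(q,z)[:2] for q in c.reshape(-1,2)])*1000
        r=cv2.minAreaRect(p.astype(np.float32)); M=cv2.moments(c); g=cam.plane((M['m10']/M['m00'],M['m01']/M['m00']),z)[:2]*1000
        print('  ',np.round(r[0],1),np.round(r[1],1),round(r[2],1),'centroid',np.round(g,1))
t=cv2.imread('pics/tf.png');s=cv2.imread('pics/sf.png')
dark=lambda im: im.max(2)<110
hsv=lambda im: cv2.cvtColor(im,cv2.COLOR_BGR2HSV).astype(int)
org=lambda im:(hsv(im)[...,1]>70)&(hsv(im)[...,2]>185)&(hsv(im)[...,0]<25)
gry=lambda im:(hsv(im)[...,1]<30)&(im.max(2)>110)&(im.max(2)<155)
blk=lambda im: im.max(2)<75
for n,im,cam,bm,bc,bj,bb in(('top',t,top,(375,188,441,250),(280,160,335,190),(280,215,312,245),(300,190,325,212)),('scene',s,scene,(185,212,295,300),(330,155,365,185),(285,125,322,150),(315,148,335,172))):
    print(n,'mats'); blobs(im,cam,bm,dark,.008,60)
    print(' carton');blobs(im,cam,bc,org,.122,60)
    print(' jar');blobs(im,cam,bj,gry,.116,60)
    print(' cap');blobs(im,cam,bb,blk,.112,20)
E
```

```text
top mats
   [ 419.4 -269.9] [ 32.  145.7] 1.2 centroid [ 413.9 -244.6]
   [ 458.3 -277.4] [51.9 52. ] 77.2 centroid [ 458.3 -277.6]
   [ 463.2 -378.7] [ 20.4 116.4] 87.8 centroid [ 441.6 -381.5]
   [ 503.5 -347.6] [50.3 51.5] 88.5 centroid [ 502.8 -346.1]
   [ 527.3 -232.9] [55.2 39.6] 78.0 centroid [ 527.2 -233. ]
   [ 569.6 -317.4] [ 33.7 153.3] 1.2 centroid [ 575.3 -343.6]
 carton
   [606.2  -8.5] [50.5 30.7] 78.2 centroid [606.3  -8. ]
 jar
   [443.   22.7] [27.8 34.6] 77.8 centroid [438.9  20.8]
   [447.9  36.3] [66.8 52.9] 78.1 centroid [448.2  35.7]
 cap
   [525.4   8.2] [30.3 21.7] 1.7 centroid [525.6   8.4]
scene mats
   [ 505.8 -346.8] [50.9 48.8] 33.0 centroid [ 506.3 -347.4]
   [ 579.2 -292.9] [111.9 105.8] 35.4 centroid [ 604.2 -296.8]
   [ 430.1 -337.6] [20.4 25.9] 79.7 centroid [ 430.2 -337.6]
   [ 530.3 -234.3] [53.3 37.7] 77.6 centroid [ 530.4 -235. ]
   [ 461.5 -278.4] [48.2 49.3] 77.6 centroid [ 461.8 -278.9]
   [ 472.3 -283.5] [275.1 233.1] 33.0 centroid [ 428.3 -268.5]
 carton
   [609.   -8.2] [42.7 13.5] 79.4 centroid [608.9  -8.5]
   [609.4  -9.6] [50.1 30.3] 78.4 centroid [609.4 -10. ]
 jar
   [453.2  29.4] [48.7 48.2] 77.9 centroid [454.3  29. ]
 cap
   [542.2   2.7] [33.7 65.6] 31.8 centroid [5.423e+02 4.000e-01]
```

```bash
python3 - <<'E'
from h import *
print(top.plane((304.5,199.1),.112),scene.plane((326,155),.112))
t=cv2.imread('pics/tf.png').max(2);s=cv2.imread('pics/sf.png').max(2)
print(t[192:210,294:318]);print(s[146:172,316:338])
E
python3 to.py .6078 -.0085 .22
```

```text
[0.52650002 0.00681222 0.112     ] [0.53587135 0.00803808 0.112     ]
[[226 226 225 223 223 224 226 226 222 196 184 193 195 194 193 193 194 193
  194 192 194 194 192 192]
 [226 227 226 223 225 225 219 212 180 128 129 164 179 189 193 194 192 194
  194 193 193 193 193 193]
 [227 227 224 223 225 219 161  80  46  49  45  45  91 157 187 201 198 193
  194 194 195 193 193 193]
 [227 226 224 224 221 166  81  54  58  56  57  56  51  70 154 210 209 205
  204 205 206 203 195 194]
 [227 226 224 225 192 107  53  57  57  56  56  57  57  52  77 158 209 223
  225 226 226 223 212 204]
 [227 226 216 213 139  50  54  57  58  56  57  56  56  52  41 139 165 215
  226 227 225 223 224 224]
 [216 214 166 121  81  50  55  56  57  55  57  57  57  54  42 121 166 212
  224 226 225 224 226 224]
 [136 132 134 131  92  51  52  56  56  56  56  58  57  53  42  76 142 184
  219 226 224 225 226 224]
 [135 133 133 132  99  55  53  57  57  57  58  57  57  46  37  76 148 199
  223 225 224 225 226 224]
 [134 134 135 135 108  58  42  51  55  56  56  55  49  40  31  83 149 193
  218 224 223 226 225 223]
 [133 132 135 134 12
[... 2714 characters left out ...]
 140 143
  158 170 176 174]
 [151 162 161 149 126  96  74  63  56  56  52  62  73  96 123 144 150 169
  184 179 170 174]
 [180 176 164 161 146 132 115  98  89  95  96 102 114 134 143 147 155 180
  206 210 182 168]
 [201 171 161 161 162 158 153 151 142 138 149 151 150 154 155 155 151 178
  213 222 213 194]
 [200 164 145 154 164 165 167 167 163 163 165 164 160 154 153 142 143 174
  213 219 214 210]
 [203 160 132 148 158 165 167 169 170 166 168 163 161 160 147 131 134 176
  214 215 198 193]]
shift now [-0.5427  0.3707  0.007 ] turn [ 0.0029 -0.0022  0.002 ] shift after turn [-0.5415  0.3725  0.0072]
t 30.92 p [0.4814 0.2948 0.2236] w 0.0613 ff 0.0 ft [ 0.4  0.1 -0. ] q [25. 23. 85.  0. 72. 37.]
```

```bash
python3 -m creep '[[[-0.05,0.034,0,0.003,-0.002,0.002,0.35],[-0.05,0.034,0,0,0,0,0.35],[-0.05,0.034,0,0,0,0,0.35],[-0.05,0.034,0,0,0,0,0.35],[-0.05,0.034,0,0,0,0,0.35],[-0.05,0.034,0,0,0,0,0.35],[-0.05,0.034,0,0,0,0,0.35],[-0.05,0.034,0,0,0,0,0.35],[-0.05,0.034,0,0,0,0,0.35],[-0.05,0.034,0,0,0,0,0.35],[-0.04,0.031,0,0,0,0,0.35],[0,0,0,0,0,0,0.35]]]' >/dev/null
python3 -m creep '[[[0,0,0,0,0,0,0.35],[0,0,0,0,0,0,0.35]]]' >/dev/null
python3 to.py .6082 -.0085 .0755
```

```text
shift now [0.0007 0.008  0.2877] turn [-0.0042  0.0019 -0.0001] shift after turn [-2.000e-04  6.200e-03  2.878e-01]
t 32.08 p [ 0.6052 -0.0078  0.2194] w 0.0619 ff 0.0 ft [-0.  -0.6 -0. ] q [-6. 27. 79. -0. 75.  6.]
```

```bash
python3 -m creep '[[[0,0.003,0.05,-0.003,0.002,0,0.35],[0,0.003,0.05,0,0,0,0.35],[0,0,0.05,0,0,0,0.35],[0,0,0.05,0,0,0,0.35],[0,0,0.04,0,0,0,0.35],[0,0,0.03,0,0,0,0.35],[0,0,0.015,0,0,0,0.35],[0,0,0,0,0,0,0.35],[0,0,0,0,0,0,-1],[0,0,0,0,0,0,-1],[0,0,0,0,0,0,-1],[0,0,0,0,0,0,-1]]]' >/dev/null
python3 -m creep '[[[0,0,0,0,0,0,-1],[0,0,0,0,0,0,-1],[0,0,0,0,0,0,-1],[0,0,0,0,0,0,-1]]]' >/dev/null
python3 to.py .529 -.234 .22
```

```text
shift now [-0.4732 -0.0635 -0.2833] turn [ 0.0005 -0.0001 -0.0001] shift after turn [-0.4732 -0.0638 -0.2832]
t 33.42 p [ 0.609  -0.009   0.0784] w 0.0319 ff 30.0 ft [-0.2 -0.2  5.7] q [-6. 36. 87.  0. 57.  5.]
```

```bash
python3 -m creep '[[[0,0,-0.015,0,0,0,-1],[0,0,-0.03,0,0,0,-1],[0,0,-0.04,0,0,0,-1],[0,0,-0.04,0,0,0,-1],[0,0,-0.04,0,0,0,-1],[0,0,-0.04,0,0,0,-1],[0,0,-0.035,0,0,0,-1],[0,0,-0.025,0,0,0,-1],[0,0,-0.015,0,0,0,-1],[-0.02,-0.003,0,0,0,0,-1],[-0.035,-0.005,0,0,0,0,-1],[-0.05,-0.007,0,0,0,0,-1]]]' >/dev/null
python3 -m creep '[[[-0.055,-0.007,0,0,0,0,-1],[-0.055,-0.007,0,0,0,0,-1],[-0.055,-0.007,0,0,0,0,-1],[-0.055,-0.007,0,0,0,0,-1],[-0.05,-0.007,0,0,0,0,-1],[-0.045,-0.006,0,0,0,0,-1],[-0.03,-0.005,0,0,0,0,-1],[-0.02,-0.003,0,0,0,0,-1],[0,0,0,0,0,0,-1],[0,0,0,0,0,0,-1],[0,0,0,0,0,0,-1]]]' >/dev/null
python3 to.py .529 -.234 .0824
```

```text
shift now [-0.0047  0.0011  0.2703] turn [-0.0003 -0.0003  0.0002] shift after turn [-0.0046  0.001   0.2703]
t 35.33 p [ 0.529  -0.2316  0.2176] w 0.0319 ff 30.0 ft [ 0.3  0.2 -0.5] q [-30.  24.  84.   0.  72. -18.]
```

```bash
python3 -m creep '[[[-0.0045,0.001,0.03,0,0,0,-1],[0,0,0.05,0,0,0,-1],[0,0,0.05,0,0,0,-1],[0,0,0.045,0,0,0,-1],[0,0,0.035,0,0,0,-1],[0,0,0.02,0,0,0,-1],[0,0,0.015,0,0,0,-1],[0,0,0.01,0,0,0,-1],[0,0,0.006,0,0,0,-1],[0,0,0,0,0,0,-1],[0,0,0,0,0,0,-1],[0,0,0,0,0,0,-1]]]' >/dev/null
python3 to.py .529 -.234 .0824
```

```text
shift now [ 0.0015 -0.0011  0.0114] turn [ 0.0007  0.0002 -0.0001] shift after turn [ 0.0015 -0.0011  0.0114]
t 36.33 p [ 0.5294 -0.2349  0.0881] w 0.0319 ff 30.0 ft [-0.6 -0.5 -0.6] q [-30.  33.  91.  -0.  55. -18.]
```

```bash
python3 -m creep '[[[0.001,-0.001,0.004,0,0,0,-1],[0,0,0.003,0,0,0,-1],[0,0,0.002,0,0,0,-1],[0,0,0.0015,0,0,0,-1],[0,0,0,0,0,0,-1],[0,0,0,0,0,0,-1]]]'| grep -E "ft|pos"
python3 -m creep '[[[0,0,0.0015,0,0,0,-1],[0,0,0,0,0,0,-1]]]'| grep -E "ft|pos"
```

```text
ee_pos: [0.5286, -0.2341, 0.0824]
ft_force: [-1.8, 1.5, 4.9]
ee_pos: [0.5286, -0.2341, 0.0824]
ft_force: [-5.6, 1.9, 19.2]
```

```bash
python3 -m creep '[[[0,0,0,0,0,0,0.2],[0,0,0,0,0,0,0.2],[0,0,0,0,0,0,0.2],[0,0,0,0,0,0,0.2],[0,0,-0.05,0,0,0,0.2],[0,0,-0.06,0,0,0,0.2],[0,0,-0.06,0,0,0,0.2],[0,0,-0.06,0,0,0,0.2],[0,0,-0.05,0,0,0,0.2]]]' >/dev/null
python3 -m creep '[[[0.05,-0.0095,0,0,0,0,0.2],[0.05,-0.0095,0,0,0,0,0.2],[0.05,-0.0095,0,0,0,0,0.2],[0.05,-0.0095,0,0,0,0,0.2],[0.05,-0.0095,0,0,0,0,0.2],[0.05,-0.0095,0,0,0,0,0.2],[0.05,-0.0095,0,0,0,0,0.2],[0.05,-0.0095,0,0,0,0,0.2],[0.05,-0.0095,0,0,0,0,0.2],[0.03,-0.0095,0,0,0,0,0.2],[0,0,0,0,0,0,0.2],[0,0,0,0,0,0,0.2]]]' >/dev/null
python3 to.py .5312 .0105 .0775
```

```text
shift now [-0.0014 -0.0003  0.2876] turn [-0.0001  0.0001  0.001 ] shift after turn [-0.0014 -0.0004  0.2876]
t 38.75 p [0.5315 0.0112 0.2213] w 0.0546 ff 0.0 ft [-0.9 -0.3 -0.6] q [-5. 20. 90. -0. 70.  7.]
```

```bash
python3 -m creep '[[[-0.0015,0,0.05,0,0,0,0.2],[0,0,0.05,0,0,0,0.2],[0,0,0.05,0,0,0,0.2],[0,0,0.05,0,0,0,0.2],[0,0,0.04,0,0,0,0.2],[0,0,0.03,0,0,0,0.2],[0,0,0.017,0,0,0,0.2],[0,0,0,0,0,0,0.2],[0,0,0,0,0,0,-1],[0,0,0,0,0,0,-1],[0,0,0,0,0,0,-1],[0,0,0,0,0,0,-1]]]' >/dev/null
python3 -m creep '[[[0,0,0,0,0,0,-1],[0,0,0,0,0,0,-1],[0,0,0,0,0,0,-1]]]' >/dev/null
python3 to.py .5047 -.347 .22
```

```text
shift now [-0.7096  0.0943 -0.2828] turn [ 0.0007 -0.0001  0.0001] shift after turn [-0.7096  0.094  -0.2829]
t 40.0 p [0.5319 0.0099 0.0786] w 0.0295 ff 30.0 ft [-1.1 -0.   8. ] q [-5. 31. 99. -0. 50.  7.]
```

```bash
python3 -m creep '[[[0,0,-0.015,0,0,0,-1],[0,0,-0.03,0,0,0,-1],[0,0,-0.045,0,0,0,-1],[0,0,-0.05,0,0,0,-1],[0,0,-0.05,0,0,0,-1],[0,0,-0.045,0,0,0,-1],[0,0,-0.035,0,0,0,-1],[0,0,-0.025,0,0,0,-1],[0,0,-0.015,0,0,0,-1],[-0.02,0.003,0,0,0,0,-1],[-0.04,0.005,0,0,0,0,-1],[-0.05,0.007,0,0,0,0,-1]]]' >/dev/null
python3 -m creep '[[[-0.06,0.008,0,0,0,0,-1],[-0.06,0.008,0,0,0,0,-1],[-0.06,0.008,0,0,0,0,-1],[-0.06,0.008,0,0,0,0,-1],[-0.06,0.008,0,0,0,0,-1],[-0.06,0.008,0,0,0,0,-1],[-0.06,0.008,0,0,0,0,-1],[-0.055,0.007,0,0,0,0,-1],[-0.05,0.007,0,0,0,0,-1],[-0.04,0.005,0,0,0,0,-1],[-0.022,0.003,0,0,0,0,-1],[-0.012,0.001,0,0,0,0,-1]]]' >/dev/null
python3 -m creep '[[[0,0,0,0,0,0,-1],[0,0,0,0,0,0,-1],[0,0,0,0,0,0,-1]]]' >/dev/null
python3 to.py .5047 -.347 .0826
```

```text
shift now [-0.0028  0.0013  0.3004] turn [-0.0002 -0.0003  0.0005] shift after turn [-0.0027  0.0012  0.3004]
t 42.25 p [ 0.5044 -0.3456  0.2328] w 0.0295 ff 30.0 ft [ 0.6 -1.3 -0.4] q [-40.  26.  78.   0.  76. -28.]
```

```bash
python3 -m creep '[[[-0.002,0.001,0.03,0,0,0,-1],[0,0,0.05,0,0,0,-1],[0,0,0.05,0,0,0,-1],[0,0,0.05,0,0,0,-1],[0,0,0.045,0,0,0,-1],[0,0,0.03,0,0,0,-1],[0,0,0.02,0,0,0,-1],[0,0,0.01,0,0,0,-1],[0,0,0.006,0,0,0,-1],[0,0,0,0,0,0,-1],[0,0,0,0,0,0,-1],[0,0,0,0,0,0,-1]]]' >/dev/null
python3 to.py .5047 -.347 .0826
```

```text
shift now [ 0.0019 -0.0011  0.0114] turn [ 0.0008  0.0004 -0.    ] shift after turn [ 0.0019 -0.0011  0.0114]
t 43.25 p [ 0.505  -0.3481  0.0883] w 0.0298 ff 30.0 ft [ 0.4  0.3 -0.6] q [-40.  35.  86.   0.  58. -28.]
```

```bash
python3 -m creep '[[[0.0015,-0.001,0.004,0,0,0,-1],[0,0,0.003,0,0,0,-1],[0,0,0.002,0,0,0,-1],[0,0,0.0015,0,0,0,-1],[0,0,0,0,0,0,-1],[0,0,0,0,0,0,-1]]]'| grep -E "ft|pos"
python3 -m creep '[[[0,0,0.0015,0,0,0,-1],[0,0,0,0,0,0,-1]]]'| grep -E "ft|pos"
```

```text
ee_pos: [0.5043, -0.3471, 0.0826]
ft_force: [-1.5, 1.0, 7.7]
ee_pos: [0.5044, -0.3472, 0.0826]
ft_force: [-4.7, 2.3, 18.8]
```

```bash
python3 -m creep '[[[0,0,0,0,0,0,0.2],[0,0,0,0,0,0,0.2],[0,0,0,0,0,0,0.2],[0,0,0,0,0,0,0.2],[0,0,-0.05,0,0,0,0.2],[0,0,-0.06,0,0,0,0.2],[0,0,-0.06,0,0,0,0.2],[0,0,-0.06,0,0,0,0.2],[0,0,-0.05,0,0,0,0.2]]]' >/dev/null
python3 -m creep '[[[0.06,-0.021,0,0,0,0,0.6],[0.06,-0.021,0,0,0,0,0.6],[0.06,-0.021,0,0,0,0,0.6],[0.06,-0.021,0,0,0,0,0.6],[0.06,-0.021,0,0,0,0,0.6],[0.06,-0.021,0,0,0,0,0.6],[0.06,-0.021,0,0,0,0,0.6],[0.06,-0.021,0,0,0,0,0.6],[0.06,-0.021,0,0,0,0,0.6],[0.06,-0.021,0,0,0,0,0.6],[0.06,-0.021,0,0,0,0,0.6],[0.05,-0.021,0,0,0,0,0.6]]]' >/dev/null
python3 -m creep '[[[0,0,0,0,0,0,0.6],[0,0,0,0,0,0,0.6]]]' >/dev/null
python3 to.py .4533 .0295 .089
```

```text
shift now [ 0.0038 -0.0022  0.2649] turn [0.0001 0.     0.0016] shift after turn [ 0.0037 -0.0022  0.2649]
t 45.83 p [0.454  0.0275 0.2214] w 0.0732 ff 0.0 ft [-0.1 -0.   0.3] q [-4. 14. 99. -0. 67.  8.]
```

```bash
python3 -m creep '[[[0.003,-0.002,0.05,0,0,0,0.6],[0,0,0.05,0,0,0,0.6],[0,0,0.05,0,0,0,0.6],[0,0,0.045,0,0,0,0.6],[0,0,0.035,0,0,0,0.6],[0,0,0.02,0,0,0,0.6],[0,0,0.015,0,0,0,0.6],[0,0,0,0,0,0,0.6],[0,0,0,0,0,0,-1],[0,0,0,0,0,0,-1],[0,0,0,0,0,0,-1],[0,0,0,0,0,0,-1]]]' >/dev/null
python3 -m creep '[[[0,0,0,0,0,0,-1],[0,0,0,0,0,0,-1],[0,0,0,0,0,0,-1]]]' >/dev/null
python3 to.py .4603 -.2782 .23
```

```text
shift now [-0.5968  0.1391 -0.2812] turn [ 0.0007 -0.0001  0.    ] shift after turn [-0.5968  0.1389 -0.2813]
t 47.08 p [0.4539 0.0281 0.0894] w 0.0482 ff 29.9 ft [-0.9 -0.   7.3] q [ -4.  26. 109.  -0.  46.   8.]
```

```bash
python3 -m creep '[[[0,0,-0.015,0,0,0,-1],[0,0,-0.03,0,0,0,-1],[0,0,-0.04,0,0,0,-1],[0,0,-0.04,0,0,0,-1],[0,0,-0.04,0,0,0,-1],[0,0,-0.04,0,0,0,-1],[0,0,-0.035,0,0,0,-1],[0,0,-0.025,0,0,0,-1],[0,0,-0.015,0,0,0,-1],[-0.02,0.005,0,0,0,0,-1],[-0.04,0.01,0,0,0,0,-1],[-0.05,0.012,0,0,0,0,-1]]]' >/dev/null
python3 -m creep '[[[-0.055,0.013,0,0,0,0,-1],[-0.055,0.013,0,0,0,0,-1],[-0.055,0.013,0,0,0,0,-1],[-0.055,0.013,0,0,0,0,-1],[-0.055,0.013,0,0,0,0,-1],[-0.055,0.013,0,0,0,0,-1],[-0.055,0.012,0,0,0,0,-1],[-0.045,0.01,0,0,0,0,-1],[-0.035,0.008,0,0,0,0,-1],[-0.02,0.004,0,0,0,0,-1],[0,0,0,0,0,0,-1],[0,0,0,0,0,0,-1]]]' >/dev/null
python3 to.py .4603 -.2792 .0934
```

```text
shift now [-0.0037  0.0024  0.2697] turn [-0.0007 -0.0005 -0.0006] shift after turn [-0.0035  0.0021  0.2697]
t 49.08 p [ 0.4596 -0.2773  0.2283] w 0.0481 ff 29.9 ft [-0.4 -0.5 -1.8] q [-37.  20.  88.   0.  71. -26.]
```

```bash
python3 -m creep '[[[-0.002,0.002,0.03,0,0,0,-1],[0,0,0.05,0,0,0,-1],[0,0,0.05,0,0,0,-1],[0,0,0.045,0,0,0,-1],[0,0,0.035,0,0,0,-1],[0,0,0.02,0,0,0,-1],[0,0,0.015,0,0,0,-1],[0,0,0.01,0,0,0,-1],[0,0,0.006,0,0,0,-1],[0,0,0,0,0,0,-1],[0,0,0,0,0,0,-1],[0,0,0,0,0,0,-1]]]' >/dev/null
python3 to.py .4603 -.2792 .0934
```

```text
shift now [-0.0012 -0.0018  0.0113] turn [ 0.0007  0.0003 -0.0001] shift after turn [-0.0012 -0.0018  0.0113]
t 50.08 p [ 0.4613 -0.2788  0.099 ] w 0.0482 ff 29.9 ft [ 0.3  0.2 -1.8] q [-37.  30.  97.   0.  54. -26.]
```

```bash
python3 -m creep '[[[-0.001,-0.0015,0.004,0,0,0,-1],[0,0,0.003,0,0,0,-1],[0,0,0.002,0,0,0,-1],[0,0,0.0015,0,0,0,-1],[0,0,0,0,0,0,-1],[0,0,0,0,0,0,-1]]]'| grep -E "ft|pos"
python3 -m creep '[[[0,0,0.0015,0,0,0,-1],[0,0,0,0,0,0,-1]]]'| grep -E "ft|pos"
```

```text
ee_pos: [0.4601, -0.2789, 0.0934]
ft_force: [-1.4, 0.7, 5.5]
ee_pos: [0.4599, -0.2789, 0.0932]
ft_force: [-6.3, 1.7, 19.3]
```

Release, lift, retreat to the left (+y), and look.

```bash
python3 -m creep '[[[0,0,0,0,0,0,0.4],[0,0,0,0,0,0,0.4],[0,0,0,0,0,0,0.4],[0,0,0,0,0,0,0.4],[0,0,-0.05,0,0,0,0.4],[0,0,-0.06,0,0,0,0.4],[0,0,-0.06,0,0,0,0.4],[0,0,-0.06,0,0,0,0.4],[0,0,-0.04,0,0,0,0.4]]]' >/dev/null
python3 -m creep '[[[0.06,-0.01,0,0,0,0,0.4],[0.07,-0.01,0,0,0,0,0.4],[0.07,-0.01,0,0,0,0,0.4],[0.07,-0.01,0,0,0,0,0.4],[0.07,-0.01,0,0,0,0,0.4],[0.07,-0.01,0,0,0,0,0.4],[0.07,-0.01,0,0,0,0,0.4],[0.07,-0.01,0,0,0,0,0.4],[0.07,-0.01,0,0,0,0,0.4],[0.05,-0.01,0,0,0,0,0.4],[0,0,0,0,0,0,0.4],[0,0,0,0,0,0,0.4]]]'
python3 - <<'E'
from h import *
a=vision.capture('scene'); t=vision.capture('top'); cv2.imwrite('pics/sg.png',a[:,:,::-1]); cv2.imwrite('pics/tg.png',t[:,:,::-1])
A=cv2.resize(a[90:310,180:390,::-1],(420,440),interpolation=2);B=cv2.resize(t[180:256,365:445,::-1],(380,361),interpolation=2)
I=np.zeros((440,800,3),np.uint8);I[:,:420]=A;I[:361,420:]=B;cv2.imwrite('pics/s7.png',I)
E
```

```text
clock: 52.5
ee_pos: [0.4801, 0.0603, 0.2273]
ee_rot: [[0.204, 0.979, -0.0], [0.979, -0.204, -0.0], [-0.0, -0.0, -1.0]]
ft_force: [0.7, -0.1, 0.3]
gripper_width: 0.0643
finger_force: 0.0
```

View pics/s7.png

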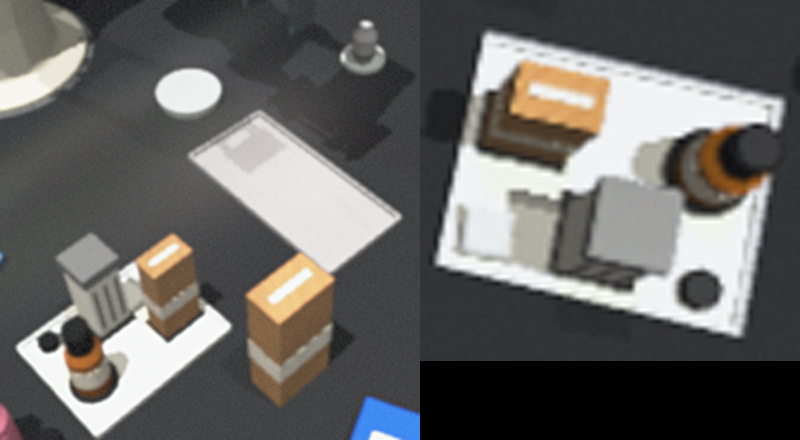

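All three stand upright on their mats, the tray is empty, and the objective stands in the dish. I'll check the centring with numbers.

```bash
python3 - <<'E'
from h import *
def q(f,cam,box,kind,z):
    im=cv2.imread(f); h=cv2.cvtColor(im,cv2.COLOR_BGR2HSV).astype(int); H,S,V=h[...,0],h[...,1],h[...,2]
    m={'o':(S>70)&(V>185)&(H<25),'g':(S<30)&(V>120)&(V<165),'a':(S>130)&(V>60)&(H<25),'k':V<75}[kind]
    x0,y0,x1,y1=box; M=np.zeros(V.shape,np.uint8); M[y0:y1,x0:x1]=m[y0:y1,x0:x1]*255
    c=max(cv2.findContours(M,0,1)[0],key=cv2.contourArea)
    p=np.array([cam.plane(u,z)[:2] for u in c.reshape(-1,2)])*1000; r=cv2.minAreaRect(p.astype(np.float32)); print(f,kind,np.round(r[0],1),np.round(r[1],1),round(r[2],1),cv2.boundingRect(c))
q('pics/tg.png',top,(378,190,408,215),'o',.126);q('pics/sg.png',scene,(245,200,285,245),'o',.126)
q('pics/tg.png',top,(400,216,424,240),'g',.120);q('pics/sg.png',scene,(205,205,241,232),'g',.120)
# scene: cap (vs white caddy) predicted for mat centre
print('pred cap scene',scene.proj([[.506,-.347,.116]]),'pred cap top',top.proj([[.503,-.347,.116]]))
print(cv2.imread('pics/sg.png').max(2)[244:270:2,206:236])
print(cv2.imread('pics/tg.png').max(2)[202:220:2,424:446])
E
```

```text
pics/tg.png o [ 526.9 -233. ] [50.5 30.7] 78.8 (384, 193, 21, 15)
pics/sg.png o [ 530.3 -234.6] [51.5 32.1] 77.6 (248, 207, 27, 22)
pics/tg.png g [ 454.9 -275.5] [49.  48.3] 81.6 (401, 217, 20, 21)
pics/sg.png g [ 460.  -276.5] [47.7 47.8] 77.3 (208, 207, 31, 24)
pred cap scene [[216.91241245 253.3209869 ]] pred cap top [[436.17671977 210.13965771]]
[[ 74  72  74  65  64  70  93 139 198 230 234 223 195 177 172 174 172 172
  176 170 158 141 113  96 106 131 143 141 120 101]
 [ 69  68  69  97 152 208 230 232 229 221 223 228 206 179 167 174 171 174
  174 175 168 154 131 106  97 125 138 146 132 111]
 [ 89 138 192 234 242 237 226 209 199 190 157 113  81  81 108 138 157 170
  175 173 175 164 145 124  97 102 129 139 141 127]
 [226 238 235 230 232 221 183 136  93  62  52  52  52  49  49  55  80 125
  163 172 177 168 160 138 109  92 109 133 141 137]
 [233 239 245 245 216 138  71  50  51  48  49  51  54  52  52  45  53  76
  123 155 173 178 167 155 126  96  98 126 138 140]
 [244 253 254 247 168  81  50  45  48  57  53  50  57  51  57  52  45  43
   58  97 139 159 170 163 147 126 123 128 127 113
[... 1015 characters left out ...]
4 243 244 244 202 233 209 105
   55  53  55  57]
 [235 235 237 238 218 190 194 194 172 143  93  44  47  79 117 221 177  75
   54  55  57  55]
 [ 73  77 122 133 124  90  45  28  40  57  64  62  63  64  63  55  48  52
   55  54  56  57]
 [ 98 116 126 106  59  20  28  29  56  64  63  63  65  63  64  62  55  47
   54  55  55  55]
 [113 126 125  86  32  18  22  32  43  58  62  64  63  63  64  65  57  50
   53  56  57  56]
 [109 123 125 104  58  17  18  22  31  36  53  58  62  60  61  52  46  54
   56  55  55  55]
 [ 68 106 125 128 106  66  29  25  19  21  24  45  54  95  83  61  56  56
   55  54  55  54]
 [ 97  79 111 124 130 135 136 124 107 102 137 162 169 203 144  56  55  58
   54  54  55  55]]
```

```bash
python3 -c "
from plant import job
print(job.hand_in())"
```

```text
the job is handed in; nothing more can be done
None
```

The job is handed in: the objective stands in the lens dish and the three containers are back upright on their mats, within about 3 mm of centre, after about 53 s of robot time.

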